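# Pack away the furniture feet

### The arm

A 6-joint arm with a two-finger parallel gripper is mounted at the origin on the work surface. World frame = base frame: x ahead of the robot, y to its left, z up, the work surface at z = 0. Lengths are in m, angles in rad, forces in N, time in s.
With the tool pointing down it reaches from about 0.225 to 0.725 m from the base axis. Payload 3.1 kg.
Tool frame: the origin (TCP) lies at the very end of the fingers, on their centre line; the grasp point (between the pads) lies behind it (ctrl.grip_point_offset is the z of the grasp point in the tool frame, in m); z points along the fingers, y is the line along which they close (so a half turn about z gives the same grasp; the last joint's range is limited). The gripper opens to 85 mm and grips with 20 to 120 N. Pads are 22 mm wide; open, the fingers measure 114 mm over their backs; the gripper's body (76 mm by 85 mm) begins 54 mm behind the grasp point. The pads swing forward as they close: fully open they stand 13 mm farther back than shut.
Start: joints at [-1.35, 0.048, 0.099, 1.622, 0, 1.443], TCP at [0.179, -0.493, 0.231] pointing down, gripper open.
Joint ranges: [-2.91, 2.91], [-0.99, 1.94], [-1.21, 1.42], [-2.12, 2.29], [-1.49, 1.47], [-3.14, 3.14]. Speed limits (rad/s): [2.79, 2.79, 3.14, 3.14, 3.14, 3.14].

### API

Orientations are given as a rotation vector (axis times angle).
In Python, from rig import ctrl gives the robot as it stands.
- The arm moves only by the tool jog_arm, never from a script. Its argument "increments" is a list of rows, each a list of 3 entries, a list of its own where there are three numbers: the turn, a rotation vector about the tool's x, y, z in degrees, then the shift along the tool's x, y, z in mm, then the closure, from 0 (fully open) to 1 (shut). In form: [[[ax, ay, az], [dx, dy, dz], jaw], ...]. A call has 1 to 8 rows; each row is the pose to reach, as a shift and turn from the pose commanded when the call began, along the tool's axes at that moment; what a row does not reach only later rows make up. A row lasts 1/10 s, in which the tool goes at most 50 mm and 8.59 degrees, less where a joint would pass 70% of its speed; a pose out of reach is approached as far as the arm can. A call with a gripper value outside its range is refused whole. The fingers move at their own pace and stop on an object; the grip force is fixed at half the most. Time passes only in rows, so rows that repeat a pose let the fingers close. It gives the time, the measured TCP pose, the force, the opening and the grip force at its end, in the units of the state.
- ctrl.state(): the state, without advancing time (a new reading comes with each control period).
- ctrl.grab_frame(name): name is "side" or "top" or "wrist"; returns the picture (480x640x3 uint8, red, green, blue); there is no depth.
- ctrl.camera_params(name): a dict with "fx", "fy", "cx", "cy" (pixels), "view" (4x4, takes a point from world to camera coordinates). Camera axes: x right, y up, looking along -z (the intrinsics and any distortion apply to the point x, -y, -z); pixel columns grow to the right and rows downward; lengths in m; the calibration is good to about 2 mm. The wrist camera is an equidistant fisheye: a pixel r from the principal point sees the ray r / f radians off the axis. A picture is of the moment at which its call begins: read the wrist's pose just before it. camera_params takes no time and is no camera call; for the wrist camera it gives the pose at the moment of the call.
- ctrl.job_done(): hands the job in; it is judged then, once.
The state is a dict: "time_s": time; "joint_pos": joint angles; "joint_velocities": joint speeds; "joint_torque": joint torques, N m; "tcp_pos": TCP position; "eef_rot": TCP orientation; "ft_force": force on the tool from outside, world axes, zero at the start; "torque": the same for the moment, N m; "opening": finger opening in m; "gripper_force": force on a finger pad.
Only numpy, scipy, OpenCV 4.12 (cv2) and the standard library are available. Lean on these libraries where they do the work, as an engineer would, in place of code of your own. Each camera call takes 0.05 s, during which the arm holds its last target. There are 200 camera calls.

### The job

Take the cap off the yellow jar and set it on the cork coaster, then feed every levelling foot through the jar's neck one at a time, and lower every wooden bun foot gently into the ceramic crock so that it stands on the crock's floor, bolt upwards, without knocking the crock. When all the levelling feet are in, put the cap back squarely and fully on the jar; leave the spirit level and the bowl of fittings where they are.

Things in the scene. Friction and masses are not known exactly. Their poses are not given: they have to be found in the camera images.
- jar: Loose yellow plastic jar standing on the desk, about 0.8 kg: round body 130 mm across up to 140 mm high, then a shoulder narrowing to an upright neck 54 mm outside and 46 mm inside, whose rim is 195 mm above the desk. Walls 4 mm, floor domed 22 mm up in the middle. Origin: centre of its underside, z up.
- jar_mouth (a point): Centre of the jar's mouth, level with the rim (195 mm above the jar's underside).
- cap_mid (a point): White plastic cap of the jar, 50 g; it just lies over the neck, no thread holds it. Skirt 72 mm outside, 65 mm inside, 22 mm high overall, closed on top by a 4 mm plate; on the plate stands a round grip 28 mm across and 28 mm high, so the whole is 50 mm tall. The point is its centre, 25 mm above the skirt's lower edge; z up. Fully on the jar, the plate rests on the rim and this point is 7 mm above the rim. It starts on the jar.
- coaster_top (a point): Centre of the top of a round cork coaster, 104 mm across and 4 mm thick, fixed to the desk.
- crock_in (a point): Centre of the inner floor (6 mm above the desk) of a white ceramic crock, open on top, fixed in place: outside 164 mm across at the foot and 176 mm at the rim, wall 6 mm, rim 95 mm above the desk.
- foot0_mid (a point): Furniture levelling foot, 80 mm tall, about 60 g, standing on the desk: black round pad 34 mm across and 14 mm thick at the bottom, with a plain steel stem 12 mm in diameter going 66 mm up from it. The point is half-way up on its axis, 40 mm above its underside; z along the stem, away from the pad. May be absent.
- foot1_mid (a point): Furniture levelling foot, 80 mm tall, about 60 g, standing on the desk: black round pad 34 mm across and 14 mm thick at the bottom, with a plain steel stem 12 mm in diameter going 66 mm up from it. The point is half-way up on its axis, 40 mm above its underside; z along the stem, away from the pad. May be absent.
- foot2_mid (a point): Furniture levelling foot, 80 mm tall, about 60 g, standing on the desk: black round pad 34 mm across and 14 mm thick at the bottom, with a plain steel stem 12 mm in diameter going 66 mm up from it. The point is half-way up on its axis, 40 mm above its underside; z along the stem, away from the pad. May be absent.
- foot3_mid (a point): Furniture levelling foot, 80 mm tall, about 60 g, standing on the desk: black round pad 34 mm across and 14 mm thick at the bottom, with a plain steel stem 12 mm in diameter going 66 mm up from it. The point is half-way up on its axis, 40 mm above its underside; z along the stem, away from the pad. May be absent.
- bun0_mid (a point): Turned wooden bun foot, 90 mm tall, about 150 g, standing on the desk: rounded wooden body 58 mm across and 50 mm high on a flat underside 40 mm across, with a steel bolt 10 mm in diameter standing 40 mm up from the middle of its top. The point is half-way up on its axis, 45 mm above its underside; z along the bolt, away from the wood. May be absent.
- bun1_mid (a point): Turned wooden bun foot, 90 mm tall, about 150 g, standing on the desk: rounded wooden body 58 mm across and 50 mm high on a flat underside 40 mm across, with a steel bolt 10 mm in diameter standing 40 mm up from the middle of its top. The point is half-way up on its axis, 45 mm above its underside; z along the bolt, away from the wood. May be absent.
- bun2_mid (a point): Turned wooden bun foot, 90 mm tall, about 150 g, standing on the desk: rounded wooden body 58 mm across and 50 mm high on a flat underside 40 mm across, with a steel bolt 10 mm in diameter standing 40 mm up from the middle of its top. The point is half-way up on its axis, 45 mm above its underside; z along the bolt, away from the wood. May be absent.
- level: Bystander: compact blue spirit level, 80 x 24 x 40 mm, long along its x; origin at the centre of its underside.
- bowl: Bystander: small blue ceramic bowl of silver cam fittings, 132 mm across, 50 mm high; origin at the centre of its underside.
Things that resemble listed ones, but are neither listed nor needed, are in the scene too. What is shaped like the part that bears foot0_mid but orange is not meant.

How it is judged:
By the outcome, as a careful person would: the job done as asked, in the order asked, and still so for the second after the job is handed in, with the robot touching nothing.
Of foot0, foot1, foot2, foot3 only 2 to 4 are there at a start; the rules pass over those that are not, and their reading is None.
Of bun0, bun1, bun2 only 2 to 3 are there at a start; the rules pass over those that are not, and their reading is None.
At some moment in a run one of jar, foot0, foot1, foot2, foot3 may be knocked a few centimetres aside while the robot is not near it.
It also fails if it takes over 210 s, if anything falls off the work surface, if the arm or the gripper's body presses on something with over 40 N, if the wrist force passes 120 N, or if a joint passes its speed limit or range.

## Working session

There is one attempt and no reset: what is moved stays moved. The work goes in short steps, Python scripts to look and compute and a tool call to move; the robot and the scene stay as the last step left them, time stands still between calls to the robot, and variables do not carry over. Pictures are saved under pics/ and viewed, at most 14 in all, crops included, and the job is handed in when it is done.

Besides the shell and the picture viewer there is one more tool, called after ">>>" by a JSON object that holds its "api" and its "payload". jog_arm: Moves the arm, as the interface text tells. Its arguments: {"type":"object","properties":{"increments":{"type":"array","items":{"type":"array"}}},"required":["increments"]}

```bash
ls; mkdir -p pics; python3 - <<'E'
from rig import ctrl
import cv2
s=ctrl.state(); print(s, ctrl.grip_point_offset)
for n in ("side","top","wrist"):
    im=ctrl.grab_frame(n); cv2.imwrite(f"pics/{n}0.png",im[:,:,::-1])
    print(n,ctrl.camera_params(n))
E
```

```text
pics
{'time_s': 0.0, 'joint_pos': array([-1.34982992e+00,  4.87763166e-02,  9.75786445e-02,  1.62201829e+00,
        4.07158686e-05,  1.44301345e+00]), 'joint_velocities': array([ 5.38653011e-04,  9.09483171e-04, -2.58858986e-04,  1.42920816e-03,
       -2.05464863e-04, -8.92462564e-06]), 'joint_torque': array([ 2.08789572e-06, -3.38778341e+01,  3.20016646e+01,  2.01401522e-02,
       -2.98092646e-04,  2.41190108e-07]), 'tcp_pos': array([ 0.17927551, -0.49277953,  0.23009427]), 'eef_rot': array([-3.09156890e+00, -5.44622380e-01,  1.13045957e-04]), 'ft_force': array([-0.37070789,  0.24121063,  0.33339763]), 'torque': array([-0.04910772, -0.00886467, -0.04568255]), 'gripper_force': 0.0, 'opening': 0.0853578657042494} -0.0187
side {'fx': 474.4155747784771, 'fy': 474.4155747784771, 'cx': 316.96890341326196, 'cy': 237.67490560875007, 'view': array([[ 0.95930265, -0.2823486 ,  0.00420619, -0.54604609],
       [ 0.19287371,  0.66603848,  0.72055012, -0.17382099],
       [-0.20624781, -0.69041438,  0.6933901 , -0.8975335 ],
       [ 0.        ,  0.        ,  0.        ,  1.        ]])}
top {'fx': 450.99864263139517, 'fy': 450.99864263139517, 'cx': 321.6867139636881, 'cy': 242.599207723976, 'view': array([[-0.0013552 , -0.999818  , -0.01902966, -0.02552867],
       [ 0.99678922, -0.0028741 ,  0.08001868, -0.54532873],
       [-0.08005881, -0.01886012,  0.9966117 , -1.07420144],
       [ 0.        ,  0.        ,  0.        ,  1.        ]])}
wrist {'fx': 371.64829954431775, 'fy': 371.64829954431775, 'cx': 323.14736664621046, 'cy': 240.26114667755536, 'view': array([[ 3.42866026e-01, -9.39384265e-01, -3.01993298e-04,
        -5.26710710e-01],
       [ 9.03950042e-01,  3.30020311e-01, -2.71957564e-01,
         3.57690070e-02],
       [ 2.55572320e-01,  9.29720222e-02,  9.62309198e-01,
        -3.77542525e-01],
       [ 0.00000000e+00,  0.00000000e+00,  0.00000000e+00,
         1.00000000e+00]])}
```

View pics/top0.png

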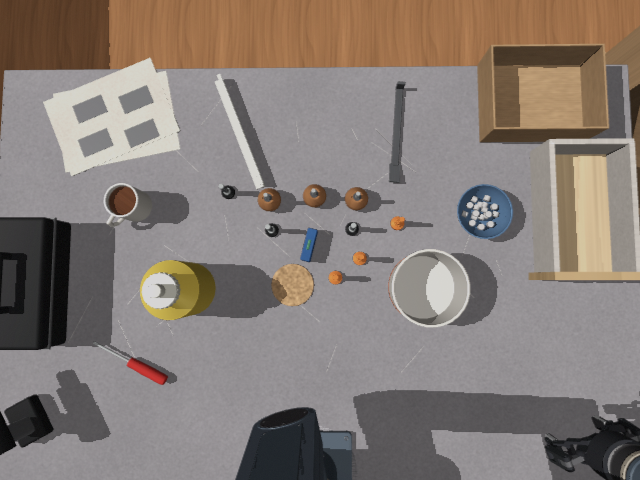

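View pics/side0.png

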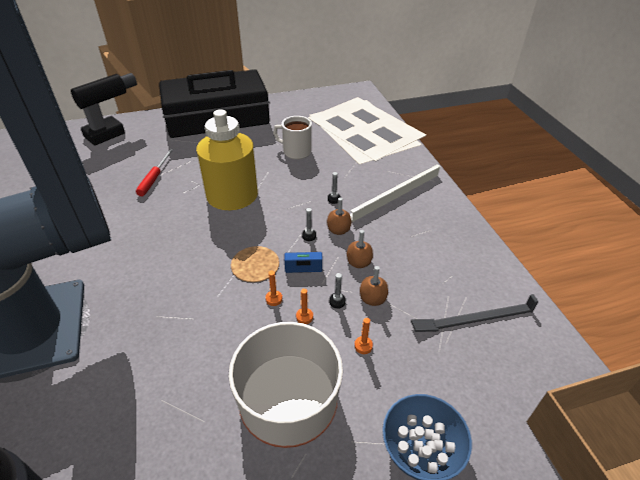

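The top view shows three black levelling feet (about 229,192; 272,230; 352,229), three buns (269,199; 314,195; 356,198) and orange decoys. It also shows the jar with its cap (160,290), the coaster (293,285), the crock (430,288), the level (309,245) and the bowl (485,211). Next I'll measure these with masks.

```bash
cat > h.py <<'E'
import numpy as np, cv2
from rig import ctrl
from scipy.spatial.transform import Rotation as R
def ray(n,u,v,P=None):
    P=P or ctrl.camera_params(n); V=P['view']; x=(u-P['cx'])/P['fx']; y=(v-P['cy'])/P['fy']
    if n=='wrist':
        r=np.hypot(x,y); s=np.sin(r)/r if r>1e-9 else 1; d=np.array([x*s,-y*s,-np.cos(r)])
    else: d=np.array([x,-y,-1.])
    return -V[:3,:3].T@V[:3,3], V[:3,:3].T@(d/np.linalg.norm(d))
def onz(n,u,v,z,P=None):
    o,d=ray(n,u,v,P); return o+d*(z-o[2])/d[2]
def tri(a,b):
    (o1,d1),(o2,d2)=a,b
    A=np.array([d1,-d2]).T; t=np.linalg.lstsq(A,o2-o1,rcond=None)[0]
    p,q=o1+d1*t[0],o2+d2*t[1]; return (p+q)/2,np.linalg.norm(p-q)
def proj(n,p,P=None):
    P=P or ctrl.camera_params(n); c=P['view']@np.r_[p,1]; x,y,z=c[0],-c[1],-c[2]
    if n=='wrist':
        r=np.hypot(x,y); th=np.arctan2(r,z); x,y=x/r*th,y/r*th
    else: x,y=x/z,y/z
    return P['cx']+P['fx']*x,P['cy']+P['fy']*y
def blobs(m,lo=8,hi=1e9):
    n,l,s,c=cv2.connectedComponentsWithStats(m.astype(np.uint8))
    return [(c[i].round(1),s[i].tolist()) for i in range(1,n) if lo<=s[i][4]<=hi]
def grab(n,name=None):
    im=ctrl.grab_frame(n)
    if name: cv2.imwrite(f'pics/{name}.png',im[:,:,::-1])
    return im
def hsv(im): return cv2.cvtColor(im,cv2.COLOR_RGB2HSV)
def go(x,y,z,yaw=None,st=None):
    """delta in tool axes from the current pose to TCP x,y,z, tool down, tool y axis at yaw (deg, world)"""
    s=st or ctrl.state(); r=R.from_rotvec(s['eef_rot']); M=r.as_matrix()
    a=np.degrees(np.arctan2(M[1,1],M[0,1]))
    if yaw is None: yaw=a
    d=(yaw-a+90)%180-90; yaw=a+d; c,q=np.cos(np.radians(yaw)),np.sin(np.radians(yaw))
    T=np.array([[-q,c,0],[c,q,0],[0,0,-1]]).T if False else np.array([np.cross([c,q,0],[0,0,-1]),[c,q,0],[0,0,-1]]).T
    turn=np.degrees(R.from_matrix(M.T@T).as_rotvec()); sh=M.T@(np.array([x,y,z])-s['tcp_pos'])*1000
    print('turn',turn.round(1).tolist(),'shift',sh.round(1).tolist(),'yaw now %.1f'%a,'j6 %.2f'%s['joint_pos'][5])
E
python3 - <<'E'
from h import *
T=cv2.imread('pics/top0.png')[:,:,::-1].copy();S=cv2.imread('pics/side0.png')[:,:,::-1].copy()
for n,im in(('top',T),('side',S)):
    h=hsv(im); H,s,v=h[...,0],h[...,1],h[...,2]
    for nm,m,lo,hi in (('black',v<45,20,400),('brown',(H<15)&(s>110)&(v>40)&(v<150),100,900),('orange',(H<15)&(s>190)&(v>170),20,900),('yellow',(H>20)&(H<32)&(s>180),500,9e9),('blue',(H>95)&(H<125)&(s>150),50,9e9),('cork',(H>8)&(H<22)&(s>80)&(v>140),500,9e9),('white',(s<25)&(v>185),30,9e9)):
        print(n,nm,[(c.tolist(),st) for c,st in blobs(m,lo,hi)][:12])
c=cv2.resize(T[160:340,125:480],None,fx=2.25,fy=2.25,interpolation=cv2.INTER_CUBIC); cv2.imwrite('pics/topcrop.png',c[:,:,::-1])
E
```

```text
top black [([400.0, 86.4], [397, 84, 7, 5, 29]), ([229.7, 192.9], [223, 186, 12, 13, 72]), ([273.2, 230.9], [266, 224, 13, 13, 63]), ([353.4, 231.4], [347, 225, 12, 11, 40])]
top brown [([251.7, 55.4], [248, 30, 10, 38, 119]), ([316.0, 196.7], [303, 185, 23, 22, 255]), ([121.8, 200.4], [109, 187, 27, 28, 580]), ([270.8, 200.4], [258, 189, 23, 22, 267]), ([357.3, 199.7], [345, 188, 23, 22, 258]), ([151.3, 369.2], [131, 358, 37, 27, 150])]
top orange []
top yellow []
top blue [([309.0, 244.7], [301, 229, 16, 33, 240])]
top cork [([376.4, 38.5], [108, 0, 532, 129, 36363]), ([294.6, 283.6], [273, 264, 40, 42, 1153]), ([592.0, 275.4], [546, 271, 94, 9, 769])]
top white [([114.0, 117.2], [43, 58, 137, 118, 7797]), ([238.3, 132.0], [215, 74, 48, 115, 908]), ([592.6, 190.5], [549, 139, 91, 132, 1559]), ([117.7, 201.6], [104, 183, 34, 41, 155]), ([477.4, 205.1], [474, 202, 8, 7, 30]), ([485.8, 209.8], [482, 202, 9, 15, 53]), ([431.5, 288.0], [392, 249, 78, 78, 518]), ([439.5, 287.7], [426, 261, 28, 54, 1063]), ([155.9, 290.2], [142, 273, 33, 36, 703])]
side black [([177.2, 81.0], [174, 79, 8,
[... 1222 characters left out ...]
 [198, 146, 59, 64, 1550])]
side blue [([303.3, 262.2], [285, 252, 37, 20, 598])]
side cork [([577.9, 263.4], [467, 168, 173, 312, 20606]), ([256.2, 265.2], [231, 246, 48, 36, 1155])]
side white [([363.9, 129.4], [274, 97, 151, 67, 3351]), ([219.2, 112.3], [214, 110, 12, 6, 60]), ([231.3, 122.4], [227, 116, 11, 15, 112]), ([210.9, 124.8], [205, 118, 12, 14, 119]), ([394.5, 187.9], [350, 164, 91, 48, 379]), ([288.3, 387.7], [228, 321, 115, 102, 1979]), ([427.1, 419.4], [423, 416, 9, 8, 61]), ([439.1, 426.1], [436, 423, 8, 7, 48]), ([403.0, 429.9], [399, 426, 9, 9, 65]), ([416.8, 430.9], [410, 426, 14, 10, 98]), ([429.2, 442.5], [415, 429, 28, 26, 298]), ([402.9, 445.0], [399, 441, 9, 9, 71])]
```

View pics/topcrop.png

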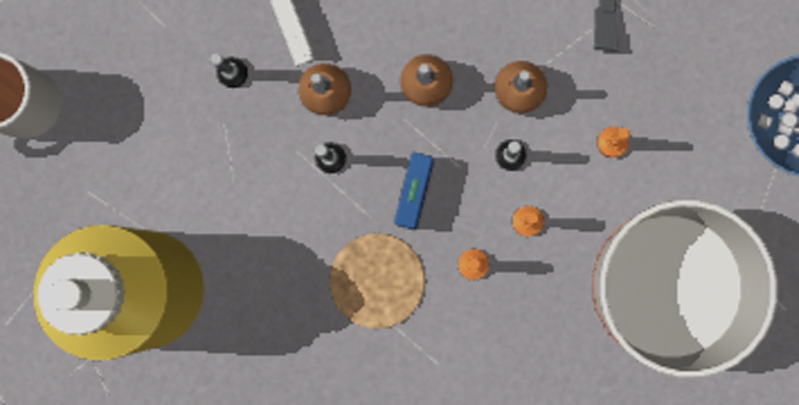

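The crop shows the stem tops (221,187; 268,225; 354,224), the bolt tops (266,196; 314,192; 358,194), the cap skirt centred at (161,290) and the coaster centre (293,285).

```bash
python3 - <<'E'
from h import *
f=lambda n,u,v,z: onz(n,u+.0,v,z)[:2].round(4)
for nm,u,v,z in [('f0top',221.2,187,.08),('f0pad',228.1,192.4,.012),('f1top',267.7,225.3,.08),('f1pad',272.1,230.2,.012),('f2top',353.9,224.4,.08),('f2pad',352.1,228.9,.012),
 ('b0',269,199.5,.027),('b0bolt',265.9,195.6,.088),('b1',314,195.5,.027),('b1bolt',313.9,191.6,.088),('b2',356,198.5,.027),('b2bolt',357.9,193.8,.088),
 ('cap',161,290.4,.197),('grip',156,290.5,.227),('jarbody',0,0,0),('crockrim',430.5,287.5,.095),('coaster',293,284.9,.004)]:
    if u: print(nm,f('top',u,v,z))
for nm,u,v,z in [('f0pad',333.5,199.2,.009),('f1pad',308.7,235.7,.009),('f2pad',337.2,301.5,.009),('b0',338.5,223,.025),('b1',359.5,255,.025),('b2',373.5,291,.025),('grip',219.8,112.5,.227),('coaster',255,263.7,.004),('crockrim',285.5,371.5,.095)]:
    print('side',nm,f('side',u,v,z))
go(.45,.3,.3,0)
E
```

```text
f0top [0.6714 0.2065]
f0pad [0.6718 0.2058]
f1top [0.5811 0.097 ]
f1pad [0.577  0.0955]
f2top [ 0.5824 -0.1021]
f2pad [ 0.5796 -0.1012]
b0 [0.6508 0.1018]
b0bolt [0.6491 0.1006]
b1 [ 0.6601 -0.0082]
b1bolt [ 0.6579 -0.0102]
b2 [ 0.6523 -0.1104]
b2bolt [ 0.6522 -0.1113]
cap [0.4345 0.2974]
grip [0.4351 0.296 ]
crockrim [ 0.4379 -0.2715]
coaster [0.4428 0.0442]
side f0pad [0.6702 0.1993]
side f1pad [0.5765 0.091 ]
side f2pad [ 0.5797 -0.106 ]
side b0 [0.6486 0.0963]
side b1 [ 0.6596 -0.0123]
side b2 [ 0.6522 -0.113 ]
side grip [0.4351 0.3003]
side coaster [0.4438 0.0444]
side crockrim [ 0.4366 -0.2775]
turn [-0.1, -0.1, -70.0] shift [525.4, -652.8, -68.3] yaw now -70.0 j6 1.44
```

>>> {"api": "jog_arm", "payload": {"increments": [[[0,0,-70],[0,0,-70],0.3],[[0,0,-70],[100,-130,-70],0.3],[[0,0,-70],[260,-330,-70],0.3],[[0,0,-70],[260,-330,-70],0.3],[[0,0,-70],[260,-330,-70],0.3],[[0,0,-70],[260,-330,-70],0.3],[[0,0,-70],[260,-330,-70],0.3],[[0,0,-70],[260,-330,-70],0.3]]}}

```text
time_s: 0.95
tcp_pos: [0.2887, -0.1596, 0.2985]
eef_rot: [2.24, 2.202, 0.001]
ft_force: [1.6, 0.3, -0.3]
opening: 0.0596
gripper_force: 0.0
```

```bash
sed -i 's/d=(yaw-a+90)%180-90/d=(yaw-a+180)%360-180/' h.py; python3 - <<'E'
from h import *
s=ctrl.state(); print(s['time_s'],s['tcp_pos'],s['opening'],s['joint_pos'].round(2))
go(.4348,.2975,.30,0)
E
```

```text
0.95 [ 0.28873855 -0.15964899  0.29848667] 0.05959700241385638 [-0.71 -0.42 -0.17  1.83  0.    0.88]
turn [0.0, 0.0, -1.0] shift [459.6, 138.2, -1.5] yaw now -1.0 j6 0.88
```

>>> {"api": "jog_arm", "payload": {"increments": [[[0,0,-1],[50,20,-1],0.3],[[0,0,-1],[230,70,-1],0.3],[[0,0,-1],[230,70,-1],0.3],[[0,0,-1],[230,70,-1],0.3],[[0,0,-1],[230,70,-1],0.3],[[0,0,-1],[230,70,-1],0.3],[[0,0,-1],[230,70,-1],0.3]]}}

```text
time_s: 1.65
tcp_pos: [0.3634, 0.0676, 0.2993]
eef_rot: [-2.223, -2.22, 0.002]
ft_force: [-0.2, 0.0, 1.0]
opening: 0.06
gripper_force: 0.0
```

>>> {"api": "jog_arm", "payload": {"increments": [[[0,0,0],[100,40,0],0.3],[[0,0,0],[170,68,0],0.3],[[0,0,0],[170,68,0],0.3],[[0,0,0],[170,68,0],0.3],[[0,0,0],[170,68,0],0.3],[[0,0,0],[170,68,0],0.3],[[0,0,0],[170,68,0],0.3]]}}

```text
time_s: 2.35
tcp_pos: [0.4326, 0.2346, 0.3]
eef_rot: [2.229, 2.213, -0.001]
ft_force: [-0.0, -0.2, 0.7]
opening: 0.0596
gripper_force: 0.0
```

```bash
python3 - <<'E'
from h import *
s=ctrl.state(); P=ctrl.camera_params('wrist'); print(s['time_s'],s['tcp_pos'],s['joint_pos'].round(2))
grab('wrist','w1')
for p in [(.435,.2975,.227),(.435,.2975,.199)]: print(proj('wrist',p,P))
print(P['view'].round(3))
E
```

```text
2.35 [0.43264125 0.23455429 0.2999981 ] [ 0.36 -0.01  0.18  1.76 -0.    1.94]
(np.float64(325.25230464038503), np.float64(144.31700670638418))
(np.float64(325.005811658972), np.float64(143.48992864371832))
[[ 1.    -0.006  0.    -0.432]
 [ 0.006  0.962 -0.274 -0.172]
 [ 0.002  0.274  0.962 -0.509]
 [ 0.     0.     0.     1.   ]]
```

View pics/w1.png

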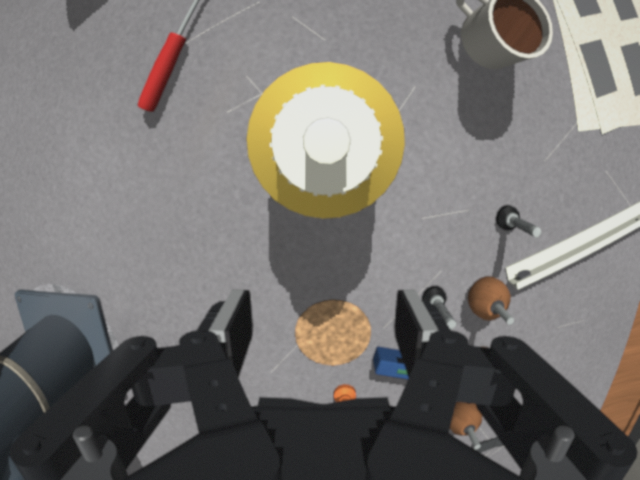

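The wrist view shows the grip top centred near (326.5, 139.5) and the skirt at (327,140), close to the prediction. I'll refine the cap position from these.

```bash
python3 - <<'E'
from h import *
P=ctrl.camera_params('wrist')
im=cv2.imread('pics/w1.png')[:,:,::-1].copy(); h=hsv(im); m=(h[...,1]<25)&(h[...,2]>150)
m[230:]=0;m[:,:240]=0;m[:,420:]=0
b=max(blobs(m),key=lambda t:t[1][4]);print(b)
x,y,w,hh,_=b[1]
print('skirt',onz('wrist',x+w/2-.5,y+hh/2-.5,.199,P),'grip',onz('wrist',326.5,139.5,.227,P))
go(.435,.3,.3,0)
E
```

```text
(array([326.1, 134.8]), [271, 86, 111, 106, 7983])
skirt [0.43569206 0.3009088  0.199     ] grip [0.43574638 0.30042127 0.227     ]
turn [0.0, 0.0, -0.4] shift [65.3, 1.9, 0.1] yaw now -0.4 j6 1.94
```

>>> {"api": "jog_arm", "payload": {"increments": [[[0,0,-0.4],[30,1,0],0.3],[[0,0,-0.4],[65,2.5,0],0.3],[[0,0,-0.4],[65,2.5,20],0.3],[[0,0,-0.4],[65,2.5,60],0.3],[[0,0,-0.4],[65,2.5,90],0.3],[[0,0,-0.4],[65,2.5,99],0.3],[[0,0,-0.4],[65,2.5,99],0.3],[[0,0,-0.4],[65,2.5,99],0.3]]}}

```text
time_s: 3.2
tcp_pos: [0.4361, 0.3012, 0.2027]
eef_rot: [2.219, 2.222, 0.004]
ft_force: [-0.4, 0.7, 0.0]
opening: 0.0599
gripper_force: 0.0
```

>>> {"api": "jog_arm", "payload": {"increments": [[[0,0,0],[0,0,0],0.5],[[0,0,0],[0,0,0],0.6],[[0,0,0],[0,0,0],0.7],[[0,0,0],[0,0,0],0.8],[[0,0,0],[0,0,0],0.8],[[0,0,0],[0,0,0],0.8]]}}

```text
time_s: 3.8
tcp_pos: [0.4362, 0.302, 0.2027]
eef_rot: [2.218, 2.223, 0.005]
ft_force: [-0.6, -0.4, 5.9]
opening: 0.0261
gripper_force: 58.7
```

>>> {"api": "jog_arm", "payload": {"increments": [[[0,0,0],[0,0,-10],0.8],[[0,0,0],[0,0,-30],0.8],[[0,0,0],[0,0,-60],0.8],[[0,0,0],[0,0,-70],0.8],[[0,0,0],[0,0,-70],0.8]]}}

```text
time_s: 4.3
tcp_pos: [0.4363, 0.3022, 0.2727]
eef_rot: [2.218, 2.223, 0.006]
ft_force: [0.1, -0.3, -0.4]
opening: 0.0263
gripper_force: 59.0
```

```bash
python3 - <<'E'
from h import *
s=ctrl.state(); P=ctrl.camera_params('wrist'); print(s['tcp_pos'],s['opening'],s['ft_force'])
grab('wrist','w2'); grab('top','t2')
im=cv2.imread('pics/w2.png')[:,:,::-1]; h=hsv(im.copy()); m=(h[...,0]>20)&(h[...,0]<32)&(h[...,1]>120)
print(blobs(m,100))
go(.4435,.0443,.2727,0); go(.4435,.0443,.031,0)
E
```

```text
[0.43632719 0.30215309 0.27274997] 0.026286951792810574 [ 0.08810665 -0.31823607 -0.44752601]
[(array([319.5, 192.3]), [239, 144, 164, 114, 10345])]
turn [-0.0, 0.0, 0.1] shift [-257.3, 7.6, -2.8] yaw now 0.1 j6 2.05
turn [-0.0, 0.0, 0.1] shift [-257.2, 7.8, 238.9] yaw now 0.1 j6 2.05
```

View pics/w2.png

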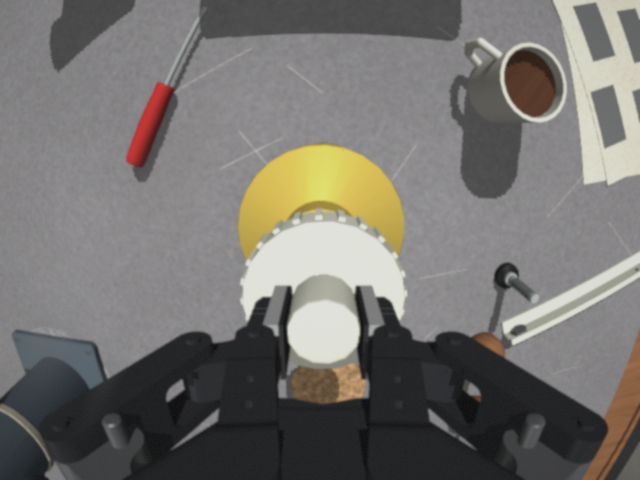

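```bash
python3 - <<'E'
from h import *
s=ctrl.state(); print(s['time_s'],s['tcp_pos'],s['opening'],s['joint_velocities'].round(4))
go(.4435,.0443,.2727,0)
E
```

```text
4.4 [0.43525624 0.30158427 0.26979865] 0.02632170179812618 [-0.001   0.0081 -0.0311  0.0002  0.0009  0.0004]
turn [-0.0, 0.0, 0.1] shift [-257.3, 7.6, -2.8] yaw now 0.1 j6 2.05
```

>>> {"api": "jog_arm", "payload": {"increments": [[[0,0,0],[-40,2,0],0.8],[[0,0,0],[-90,3,0],0.8],[[0,0,0],[-140,4,30],0.8],[[0,0,0],[-190,6,70],0.8],[[0,0,0],[-235,7,110],0.8],[[0,0,0],[-257,7.5,150],0.8],[[0,0,0],[-257,7.5,170],0.8],[[0,0,0],[-257,7.5,170],0.8]]}}

```text
time_s: 5.2
tcp_pos: [0.4345, 0.0431, 0.0902]
eef_rot: [-2.212, -2.209, 0.022]
ft_force: [-1.4, 0.5, -1.5]
opening: 0.0265
gripper_force: 59.1
```

>>> {"api": "jog_arm", "payload": {"increments": [[[0,0,0],[0,0,20],0.8],[[0,0,0],[0,0,40],0.8],[[0,0,0],[0,0,55],0.8],[[0,0,0],[0,0,60],0.8],[[0,0,0],[0,0,60],0.8],[[0,0,0],[0,0,60],0.8]]}}

```text
time_s: 5.8
tcp_pos: [0.4444, 0.0449, 0.0419]
eef_rot: [2.217, 2.224, 0.002]
ft_force: [0.1, 0.0, -0.6]
opening: 0.0265
gripper_force: 59.1
```

```bash
python3 - <<'E'
from h import *
s=ctrl.state(); print(s['time_s'],s['tcp_pos'],s['opening'],s['joint_velocities'].round(4),s['ft_force'])
go(.4435,.0443,.031,0)
E
```

```text
5.8 [0.44439263 0.04494698 0.04187626] 0.02646996049173011 [-0.004  -0.0053  0.0075 -0.004  -0.0003 -0.0006] [ 0.09660596  0.00718187 -0.6300736 ]
turn [0.1, -0.0, 0.2] shift [-0.6, -0.9, 10.9] yaw now 0.2 j6 1.52
```

>>> {"api": "jog_arm", "payload": {"increments": [[[0,0,0],[0,0,4],0.8],[[0,0,0],[0,0,8],0.8],[[0,0,0],[0,0,10],0.8],[[0,0,0],[0,0,11],0.8],[[0,0,0],[0,0,12],0.8],[[0,0,0],[0,0,12],0.8],[[0,0,0],[0,0,12],0.8]]}}

```text
time_s: 6.5
tcp_pos: [0.4432, 0.0445, 0.0297]
eef_rot: [-2.219, -2.224, 0.0]
ft_force: [-3.4, 0.7, 6.1]
opening: 0.0261
gripper_force: 60.0
```

>>> {"api": "jog_arm", "payload": {"increments": [[[0,0,0],[0,0,0],0.6],[[0,0,0],[0,0,0],0.5],[[0,0,0],[0,0,0],0.4],[[0,0,0],[0,0,-30],0.4],[[0,0,0],[0,0,-80],0.4],[[0,0,0],[0,0,-120],0.4],[[0,0,0],[0,0,-120],0.4]]}}

```text
time_s: 7.2
tcp_pos: [0.4479, 0.0444, 0.1555]
eef_rot: [2.212, 2.217, 0.013]
ft_force: [0.9, 0.4, 0.5]
opening: 0.0513
gripper_force: 0.0
```

>>> {"api": "jog_arm", "payload": {"increments": [[[0,0,0],[20,40,0],0.4],[[0,0,0],[35,90,0],0.4],[[0,0,0],[45,134,0],0.4],[[0,0,0],[45,134,0],0.4],[[0,0,0],[45,134,0],0.4],[[0,0,0],[45,134,0],0.4]]}}

```text
time_s: 7.8
tcp_pos: [0.5764, 0.0898, 0.1482]
eef_rot: [-2.218, -2.223, 0.002]
ft_force: [-0.5, 0.0, 0.7]
opening: 0.0513
gripper_force: 0.0
```

```bash
python3 - <<'E'
from h import *
s=ctrl.state(); P=ctrl.camera_params('wrist'); print(s['time_s'],s['tcp_pos'],s['opening'])
grab('wrist','w3'); grab('top','t3')
for p in [(.578,.0935,.08),(.578,.0935,.0),(.671,.203,.08),(.671,.203,0)]: print(proj('wrist',p,P))
np.savetxt('w3.txt',P['view'])
E
```

```text
7.8 [0.57636452 0.08978677 0.14821787] 0.051346591858473255
(np.float64(324.8107318797324), np.float64(245.79944372881172))
(np.float64(324.5163218612334), np.float64(217.02182866638492))
(np.float64(482.5629751101439), np.float64(68.4682861423438))
(np.float64(442.23061850523044), np.float64(84.5141574329152))
```

View pics/w3.png

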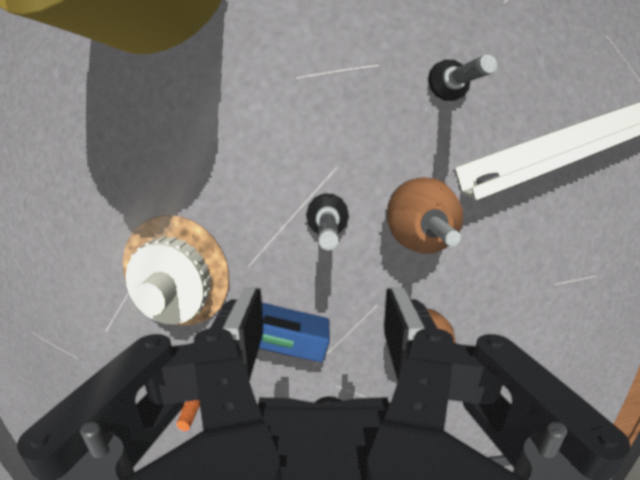

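The cap sits well on the coaster. Foot1's stem top is at (329,239) with its pad at (328,214), foot0's top is at (489,65), and bun0's bolt top is at (453,237).

```bash
python3 - <<'E'
from h import *
P=ctrl.camera_params('wrist');P['view']=np.loadtxt('w3.txt')
for nm,u,v,z in [('f1t',329,239.5,.08),('f1p',328,215,.01),('f0t',489,65,.08),('f0p',449,80,.01),('b0t',453.5,237.5,.09),('b0b',425.5,215.5,.027)]: print(nm,onz('wrist',u,v,z,P).round(4))
go(.5795,.0965,.058,0)
E
```

```text
f1t [0.5804 0.0974 0.08  ]
f1p [0.5806 0.0973 0.01  ]
f0t [0.6754 0.2058 0.08  ]
f0p [0.6733 0.2056 0.01  ]
b0t [0.6531 0.1017 0.09  ]
b0b [0.653  0.1013 0.027 ]
turn [0.1, 0.0, 0.1] shift [6.8, 2.9, 91.6] yaw now 0.1 j6 1.61
```

>>> {"api": "jog_arm", "payload": {"increments": [[[0,0,0],[7,3.5,0],0.4],[[0,0,0],[7,3.5,30],0.4],[[0,0,0],[7,3.5,60],0.4],[[0,0,0],[7,3.5,85],0.4],[[0,0,0],[7,3.5,97],0.4],[[0,0,0],[7,3.5,97],0.4],[[0,0,0],[7,3.5,97],0.4],[[0,0,0],[7,3.5,97],0.4]]}}

```text
time_s: 8.7
tcp_pos: [0.5824, 0.0971, 0.054]
eef_rot: [2.217, 2.222, 0.005]
ft_force: [1.0, -0.4, 0.7]
opening: 0.0512
gripper_force: 0.0
```

>>> {"api": "jog_arm", "payload": {"increments": [[[0,0,0],[0,0,0],0.6],[[0,0,0],[0,0,0],0.7],[[0,0,0],[0,0,0],0.8],[[0,0,0],[0,0,0],0.9],[[0,0,0],[0,0,0],0.95],[[0,0,0],[0,0,0],1],[[0,0,0],[0,0,0],1]]}}

```text
time_s: 9.4
tcp_pos: [0.5811, 0.0969, 0.052]
eef_rot: [2.218, 2.224, 0.001]
ft_force: [-0.3, 0.0, 2.6]
opening: 0.0094
gripper_force: 58.4
```

>>> {"api": "jog_arm", "payload": {"increments": [[[0,0,0],[0,0,-10],1],[[0,0,0],[0,0,-40],1],[[0,0,0],[0,0,-90],1],[[0,0,0],[0,0,-140],1],[[0,0,0],[0,0,-190],1],[[0,0,0],[0,0,-220],1],[[0,0,0],[0,0,-220],1]]}}

```text
time_s: 10.1
tcp_pos: [0.5832, 0.097, 0.279]
eef_rot: [2.213, 2.218, 0.014]
ft_force: [0.3, -0.0, 0.5]
opening: 0.0097
gripper_force: 58.5
```

```bash
python3 - <<'E'
from h import *
s=ctrl.state(); P=ctrl.camera_params('wrist'); print(s['time_s'],s['tcp_pos'],s['opening'])
grab('wrist','w4'); grab('top','t4'); S=grab('side','s4'); np.savetxt('w4.txt',P['view'])
h=hsv(S); b=blobs((h[...,0]>20)&(h[...,0]<32)&(h[...,1]>180),500); print(b)
h=hsv(cv2.imread('pics/w4.png')[:,:,::-1].copy()); print(blobs((h[...,0]>20)&(h[...,0]<32)&(h[...,1]>120),300))
go(.4357,.3005,.275,0)
E
```

```text
10.1 [0.583207   0.09704299 0.2790288 ] 0.009744377399738808
[(array([232.8, 182.3]), [198, 146, 59, 64, 1276])]
[(array([164.9,  33.5]), [81, 0, 164, 82, 10430])]
turn [-0.1, 0.0, 0.1] shift [203.9, -144.4, -4.0] yaw now 0.1 j6 1.62
```

View pics/w4.png

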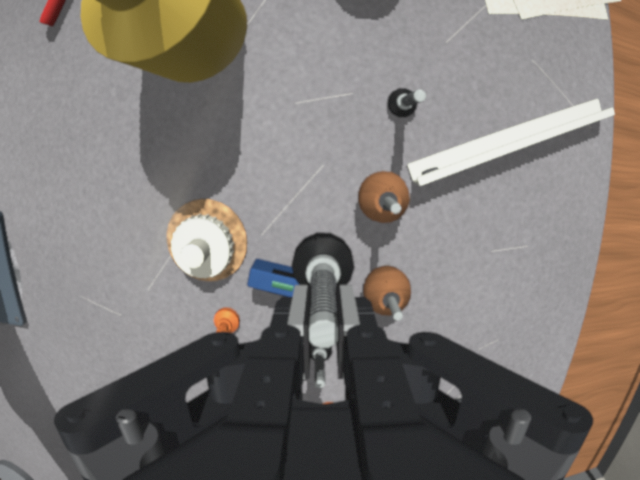

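Foot1 is held upright with its pad centred at (323,260). The jar's bounding box in the side view hasn't changed.

```bash
python3 - <<'E'
from h import *
P=ctrl.camera_params('wrist');P['view']=np.loadtxt('w4.txt')
print(onz('wrist',323,259,.236,P),ctrl.state()['tcp_pos'])
S=cv2.imread('pics/s4.png')[:,:,::-1].copy();S0=cv2.imread('pics/side0.png')[:,:,::-1].copy()
d=cv2.absdiff(S,S0).max(2)[140:215,190:265]; print((d>40).sum())
E
```

```text
[0.58438263 0.10112601 0.236     ] [0.58060594 0.09691545 0.27087897]
141
```

>>> {"api": "jog_arm", "payload": {"increments": [[[0,0,0],[0,0,-5],1],[[0,0,0],[50,-35,-5],1],[[0,0,0],[90,-70,-5],1],[[0,0,0],[130,-110,-5],1],[[0,0,0],[160,-144,-5],1],[[0,0,0],[160,-144,-5],1],[[0,0,0],[160,-144,-5],1],[[0,0,0],[160,-144,-5],1]]}}

```text
time_s: 11.05
tcp_pos: [0.4365, 0.2562, 0.2757]
eef_rot: [2.218, 2.224, -0.003]
ft_force: [0.0, 0.3, -0.7]
opening: 0.01
gripper_force: 58.6
```

```bash
python3 - <<'E'
from h import *
s=ctrl.state(); P=ctrl.camera_params('wrist'); print(s['time_s'],s['tcp_pos'],s['opening'])
grab('wrist','w5'); np.savetxt('w5.txt',P['view'])
print(proj('wrist',(.4357,.3005,.195),P))
E
```

```text
11.05 [0.43654001 0.25615468 0.27568186] 0.00995033539684821
(np.float64(320.8924603838056), np.float64(174.8086332754721))
```

View pics/w5.png

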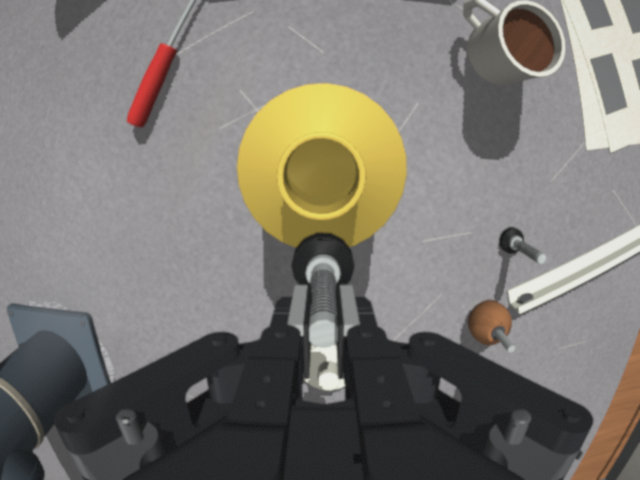

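The mouth is centred at about (321.5,177), as predicted, and the pad at (323,260).

```bash
python3 - <<'E'
from h import *
P=ctrl.camera_params('wrist');P['view']=np.loadtxt('w5.txt')
im=cv2.imread('pics/w5.png')
p=onz('wrist',323,262,.237,P);m=onz('wrist',321.5,177,.195,P);s=ctrl.state()
print(p,m,s['tcp_pos'],(m-p)*1000)
E
```

```text
[0.43717141 0.25997336 0.237     ] [0.43606909 0.29917118 0.195     ] [0.43701672 0.25577212 0.27575885] [ -1.1023178   39.19782065 -42.        ]
```

>>> {"api": "jog_arm", "payload": {"increments": [[[0,0,0],[25,-0.5,0],1],[[0,0,0],[41.5,-1,0],1],[[0,0,0],[41.5,-1,0],1],[[0,0,0],[41.5,-1,0],1],[[0,0,0],[41.5,-1,15],1],[[0,0,0],[41.5,-1,25],1],[[0,0,0],[41.5,-1,35],1],[[0,0,0],[41.5,-1,45],1]]}}

```text
time_s: 11.9
tcp_pos: [0.4354, 0.2976, 0.2308]
eef_rot: [2.219, 2.223, -0.001]
ft_force: [0.1, -0.5, -0.9]
opening: 0.0102
gripper_force: 58.7
```

>>> {"api": "jog_arm", "payload": {"increments": [[[0,0,0],[0,0,10],1],[[0,0,0],[0,0,18],1],[[0,0,0],[0,0,24],1],[[0,0,0],[0,0,24],1],[[0,0,0],[0,0,24],1]]}}

```text
time_s: 12.4
tcp_pos: [0.4354, 0.2981, 0.2078]
eef_rot: [2.219, 2.224, 0.0]
ft_force: [-1.0, 0.2, -1.1]
opening: 0.0101
gripper_force: 58.7
```

>>> {"api": "jog_arm", "payload": {"increments": [[[0,0,0],[0,0,0],0.8],[[0,0,0],[0,0,0],0.6],[[0,0,0],[0,0,0],0.5],[[0,0,0],[0,0,0],0.5],[[0,0,0],[0,0,-40],0.4],[[0,0,0],[0,0,-70],0.4],[[0,0,0],[0,0,-70],0.4]]}}

```text
time_s: 13.1
tcp_pos: [0.437, 0.299, 0.2829]
eef_rot: [2.217, 2.222, 0.013]
ft_force: [1.6, -0.1, -0.1]
opening: 0.051
gripper_force: 0.0
```

>>> {"api": "jog_arm", "payload": {"increments": [[[0,0,0],[-20,40,0],0.4],[[0,0,0],[-40,85,0],0.4],[[0,0,0],[-60,130,20],0.4],[[0,0,0],[-80,175,50],0.4],[[0,0,0],[-92,215,90],0.4],[[0,0,0],[-92,238,125],0.4],[[0,0,0],[-92,238,125],0.4],[[0,0,0],[-92,238,125],0.4]]}}

```text
time_s: 13.9
tcp_pos: [0.6722, 0.2057, 0.1479]
eef_rot: [-2.217, -2.22, 0.01]
ft_force: [0.2, 0.4, 0.3]
opening: 0.0514
gripper_force: 0.0
```

```bash
python3 - <<'E'
from h import *
s=ctrl.state(); P=ctrl.camera_params('wrist'); print(s['time_s'],s['tcp_pos'],s['opening'])
im=grab('wrist','w6'); grab('top','t6'); np.savetxt('w6.txt',P['view'])
b=[proj('wrist',(.674,.2057,z),P) for z in (.08,.01)]; print(b)
h=hsv(im); m=(h[...,2]<45); m[300:]=0; print([x for x in blobs(m,40)])
T=cv2.imread('pics/t6.png'); cv2.imwrite('pics/t6c.png',cv2.resize(T[165:335,125:365],None,fx=3,fy=3,interpolation=cv2.INTER_CUBIC))
E
```

```text
13.9 [0.67217719 0.20572019 0.1479435 ] 0.05136560866147479
[(np.float64(325.82827240672833), np.float64(251.91546034390473)), (np.float64(325.8843743543819), np.float64(224.40069680387163))]
[(array([313.8, 220.2]), [309, 204, 12, 36, 228]), (array([341.9, 221.1]), [335, 205, 13, 34, 213]), (array([256.5, 295.4]), [252, 290, 8, 10, 54]), (array([390. , 295.6]), [387, 290, 8, 10, 48])]
```

View pics/t6c.png

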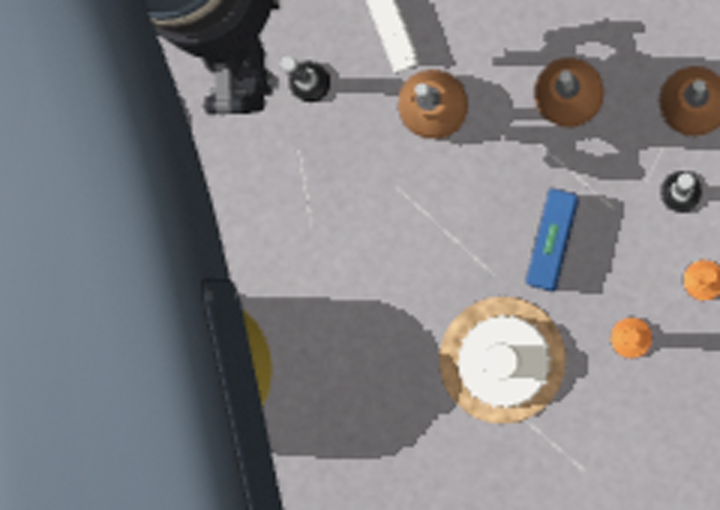

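The top crop shows foot1 gone from the desk (in the jar), foot0 beside the gripper, and the cap still on the coaster.

```bash
python3 - <<'E'
from h import *
P=ctrl.camera_params('wrist');P['view']=np.loadtxt('w6.txt')
p=onz('wrist',328.2,222.5,.01,P); print(p)
go(p[0],p[1],.052,0)
E
```

```text
[0.67578686 0.20722284 0.01      ]
turn [0.0, -0.0, 0.2] shift [0.0, 2.5, 101.9] yaw now 0.2 j6 1.77
```

>>> {"api": "jog_arm", "payload": {"increments": [[[0,0,0],[0,2.5,20],0.4],[[0,0,0],[0,2.5,50],0.4],[[0,0,0],[0,2.5,80],0.4],[[0,0,0],[0,2.5,96],0.4],[[0,0,0],[0,2.5,100],0.4],[[0,0,0],[0,2.5,100],0.4],[[0,0,0],[0,2.5,100],0.4],[[0,0,0],[0,2.5,100],0.4]]}}

```text
time_s: 14.8
tcp_pos: [0.6776, 0.207, 0.0553]
eef_rot: [2.217, 2.223, 0.005]
ft_force: [-0.9, -0.0, 0.5]
opening: 0.0511
gripper_force: 0.0
```

>>> {"api": "jog_arm", "payload": {"increments": [[[0,0,0],[0,0,0],0.6],[[0,0,0],[0,0,0],0.7],[[0,0,0],[0,0,0],0.8],[[0,0,0],[0,0,0],0.9],[[0,0,0],[0,0,0],0.95],[[0,0,0],[0,0,0],1],[[0,0,0],[0,0,0],1]]}}

```text
time_s: 15.5
tcp_pos: [0.6761, 0.2066, 0.0527]
eef_rot: [2.219, 2.224, 0.0]
ft_force: [-0.1, -0.6, 1.2]
opening: 0.0099
gripper_force: 58.4
```

>>> {"api": "jog_arm", "payload": {"increments": [[[0,0,0],[0,0,-10],1],[[0,0,0],[0,0,-40],1],[[0,0,0],[0,0,-90],1],[[0,0,0],[0,0,-140],1],[[0,0,0],[0,0,-190],1],[[0,0,0],[0,0,-225],1],[[0,0,0],[0,0,-225],1],[[0,0,0],[0,0,-225],1]]}}

```text
time_s: 16.3
tcp_pos: [0.6769, 0.2068, 0.2798]
eef_rot: [2.217, 2.223, 0.005]
ft_force: [-0.0, -0.0, -1.6]
opening: 0.0098
gripper_force: 58.6
```

```bash
python3 - <<'E'
from h import *
s=ctrl.state(); print(s['time_s'],s['tcp_pos'],s['opening'],s['joint_pos'].round(2))
go(.436,.258,.278,0)
E
```

```text
16.3 [0.67688265 0.20683803 0.27975449] 0.0097676539977913 [0.2  0.63 0.93 1.87 0.   1.77]
turn [0.2, -0.0, 0.1] shift [51.7, -240.8, 0.8] yaw now 0.1 j6 1.77
```

>>> {"api": "jog_arm", "payload": {"increments": [[[0,0,0],[10,-40,0],1],[[0,0,0],[20,-90,0],1],[[0,0,0],[30,-140,0],1],[[0,0,0],[40,-190,0],1],[[0,0,0],[50,-240,0],1],[[0,0,0],[50,-240,0],1],[[0,0,0],[50,-240,0],1],[[0,0,0],[50,-240,0],1]]}}

```text
time_s: 17.1
tcp_pos: [0.4362, 0.2558, 0.2763]
eef_rot: [-2.219, -2.224, 0.002]
ft_force: [0.2, 0.8, -0.9]
opening: 0.0103
gripper_force: 58.7
```

```bash
cat >> h.py <<'E'
def mouth(name):
    "find rim of the jar (outer yellow body circle at its own height is biased; use the neck's dark hole) and the pad, from the wrist"
    s=ctrl.state(); P=ctrl.camera_params('wrist'); print(s['time_s'],s['tcp_pos'],s['opening'])
    im=grab('wrist',name); np.savetxt(name+'.txt',P['view']); h=hsv(im)
    y=(h[...,0]>18)&(h[...,0]<34)&(h[...,1]>100)
    b=max(blobs(y),key=lambda t:t[1][4]); print('yellow',b)
    print('mouth predicted px',proj('wrist',(.436,.2995,.195),P))
    k=h[...,2]<45; k[300:]=0; k[:200]=0; k[:,:280]=0; k[:,370:]=0
    print('black',blobs(k,40))
    return im,P
E
python3 - <<'E'
from h import *
im,P=mouth('w7')
cv2.imwrite('pics/w7c.png',cv2.resize(im[100:360,220:430,::-1],None,fx=2,fy=2))
im=cv2.imread('pics/w5.png')[:,:,::-1].copy(); h=hsv(im); k=h[...,2]<45; k[300:]=0; k[:200]=0; k[:,:280]=0; k[:,370:]=0; print('w5',blobs(k,40))
E
```

```text
17.1 [0.43620818 0.25579886 0.27627385] 0.010312750310881275
yellow (array([321.6, 163.8]), [238, 83, 169, 164, 20547])
mouth predicted px (np.float64(321.8940967469113), np.float64(175.85456637473925))
black [(array([322.4, 259. ]), [293, 233, 60, 67, 1137])]
w5 [(array([322.5, 259.2]), [292, 234, 61, 66, 1149])]
```

View pics/w7c.png

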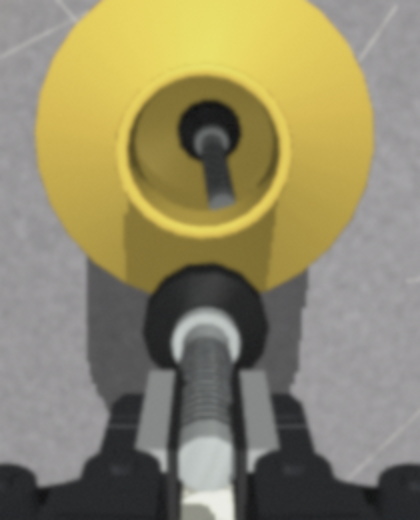

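The mouth is at (322,176), as predicted. Foot1 is standing inside the jar and foot0 is held, in the same geometry as before.

>>> {"api": "jog_arm", "payload": {"increments": [[[0,0,0],[25,-0.5,0],1],[[0,0,0],[42,-0.5,0],1],[[0,0,0],[42,-0.5,0],1],[[0,0,0],[42,-0.5,0],1],[[0,0,0],[42,-0.5,15],1],[[0,0,0],[42,-0.5,25],1],[[0,0,0],[42,-0.5,35],1],[[0,0,0],[42,-0.5,45],1]]}}

```text
time_s: 17.95
tcp_pos: [0.4354, 0.2976, 0.2318]
eef_rot: [2.219, 2.224, -0.001]
ft_force: [0.1, 0.9, -1.1]
opening: 0.0101
gripper_force: 58.7
```

>>> {"api": "jog_arm", "payload": {"increments": [[[0,0,0],[0,0,10],1],[[0,0,0],[0,0,18],1],[[0,0,0],[0,0,24],1],[[0,0,0],[0,0,24],1],[[0,0,0],[0,0,24],1]]}}

```text
time_s: 18.45
tcp_pos: [0.4353, 0.2981, 0.2088]
eef_rot: [2.219, 2.224, 0.0]
ft_force: [-0.2, -0.4, 0.2]
opening: 0.0101
gripper_force: 58.7
```

>>> {"api": "jog_arm", "payload": {"increments": [[[0,0,0],[0,0,0],0.8],[[0,0,0],[0,0,0],0.6],[[0,0,0],[0,0,0],0.5],[[0,0,0],[0,0,0],0.5],[[0,0,0],[0,0,-40],0.4],[[0,0,0],[0,0,-75],0.4],[[0,0,0],[-42,0,-75],0.4],[[0,0,0],[-42,0,-75],0.4]]}}

```text
time_s: 19.25
tcp_pos: [0.4363, 0.2536, 0.2858]
eef_rot: [2.22, 2.219, 0.003]
ft_force: [-0.2, 0.9, -0.8]
opening: 0.0511
gripper_force: 0.0
```

```bash
python3 - <<'E'
from h import *
im,P=mouth('w8')
cv2.imwrite('pics/w8c.png',cv2.resize(im[80:260,220:430,::-1],None,fx=2,fy=2))
go(.580,-.107,.15,0)
S=grab('side','s8');grab('top','t8')
E
```

```text
19.25 [0.43627017 0.25364494 0.28579435] 0.05111995282572798
yellow (array([320.5, 163. ]), [239, 82, 164, 163, 19548])
mouth predicted px (np.float64(321.05948411850824), np.float64(170.8850470759761))
black []
turn [0.1, -0.0, -0.0] shift [-362.0, 143.8, 134.8] yaw now -0.0 j6 1.97
```

View pics/w8c.png

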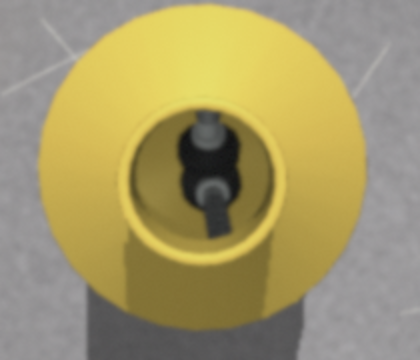

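Both feet are inside the jar.

>>> {"api": "jog_arm", "payload": {"increments": [[[0,0,0],[-40,20,0],0.4],[[0,0,0],[-85,35,0],0.4],[[0,0,0],[-130,50,10],0.4],[[0,0,0],[-175,68,30],0.4],[[0,0,0],[-215,84,50],0.4],[[0,0,0],[-250,98,60],0.4],[[0,0,0],[-262,104,65],0.4]]}}

```text
time_s: 20.1
tcp_pos: [0.54, -0.0081, 0.2156]
eef_rot: [-2.22, -2.219, 0.005]
ft_force: [0.0, 0.3, -0.3]
opening: 0.051
gripper_force: 0.0
```

>>> {"api": "jog_arm", "payload": {"increments": [[[0,0,0],[-40,20,20],0.4],[[0,0,0],[-80,36,50],0.4],[[0,0,0],[-100,40,70],0.4],[[0,0,0],[-100,40,70],0.4],[[0,0,0],[-100,40,70],0.4],[[0,0,0],[-100,40,70],0.4]]}}

```text
time_s: 20.7
tcp_pos: [0.581, -0.1041, 0.1499]
eef_rot: [2.216, 2.225, 0.002]
ft_force: [-1.1, 0.4, -0.3]
opening: 0.0512
gripper_force: 0.0
```

```bash
python3 - <<'E'
from h import *
s=ctrl.state(); P=ctrl.camera_params('wrist'); print(s['time_s'],s['tcp_pos'],s['opening'])
im=grab('wrist','w9'); np.savetxt('w9.txt',P['view']); h=hsv(im)
p=[proj('wrist',(.5815,-.1005,z),P) for z in (.08,.01)]; print(p)
k=h[...,2]<45; k[290:]=0
for c,st in blobs(k,40): print(c,st,onz('wrist',*c,.01,P).round(4))
b=(h[...,0]<15)&(h[...,1]>110)&(h[...,2]>35)&(h[...,2]<150); b[300:]=0
for c,st in blobs(b,300): print('bun',c,st,onz('wrist',st[0]+st[2]/2-.5,st[1]+st[3]/2-.5,.027,P).round(4))
T=cv2.imread('pics/t8.png')[:,:,::-1].copy(); k=hsv(T)[...,2]<45
print([x for x in blobs(k[180:250,215:370],20,200)])
print(blobs((hsv(cv2.imread('pics/s8.png')[:,:,::-1].copy())[...,2]<45)[180:320,300:400],20,300))
E
```

```text
20.7 [ 0.58095703 -0.10408938  0.14994672] 0.05120305558555188
[(np.float64(322.6590091793033), np.float64(245.2667074116464)), (np.float64(322.61444721664566), np.float64(219.55020703113942))]
[309.4 220.2] [305, 205, 10, 32, 166] [ 0.5712 -0.1011  0.01  ]
[338.7 221.2] [334, 207, 10, 30, 154] [ 0.5941 -0.1017  0.01  ]
bun [425.8 114.4] [397, 69, 75, 73, 2337] [ 0.6615 -0.0105  0.027 ]
bun [401.7 243.4] [383, 203, 54, 73, 1458] [ 0.6472 -0.1111  0.027 ]
[(array([138.4,  51.3]), [132, 45, 12, 11, 38])]
[(array([ 5. , 82.5]), [0, 81, 11, 4, 44]), (array([ 36.9, 122.4]), [30, 115, 15, 13, 124])]
```

>>> {"api": "jog_arm", "payload": {"increments": [[[0,0,0],[2.5,2,20],0.4],[[0,0,0],[2.5,2,50],0.4],[[0,0,0],[2.5,2,80],0.4],[[0,0,0],[2.5,2,94],0.4],[[0,0,0],[2.5,2,98],0.4],[[0,0,0],[2.5,2,98],0.4],[[0,0,0],[2.5,2,98],0.4],[[0,0,0],[2.5,2,98],0.4]]}}

```text
time_s: 21.55
tcp_pos: [0.5839, -0.1035, 0.0529]
eef_rot: [2.216, 2.222, 0.003]
ft_force: [-0.5, 1.1, -0.0]
opening: 0.0508
gripper_force: 0.0
```

>>> {"api": "jog_arm", "payload": {"increments": [[[0,0,0],[0,0,0],0.6],[[0,0,0],[0,0,0],0.7],[[0,0,0],[0,0,0],0.8],[[0,0,0],[0,0,0],0.9],[[0,0,0],[0,0,0],0.95],[[0,0,0],[0,0,0],1],[[0,0,0],[0,0,0],1]]}}

```text
time_s: 22.25
tcp_pos: [0.5825, -0.1032, 0.0509]
eef_rot: [2.219, 2.224, 0.0]
ft_force: [0.7, -0.1, 1.5]
opening: 0.0103
gripper_force: 58.4
```

>>> {"api": "jog_arm", "payload": {"increments": [[[0,0,0],[0,0,-10],1],[[0,0,0],[0,0,-40],1],[[0,0,0],[0,0,-90],1],[[0,0,0],[0,0,-140],1],[[0,0,0],[0,0,-190],1],[[0,0,0],[0,0,-225],1],[[0,0,0],[0,0,-225],1],[[0,0,0],[0,0,-225],1]]}}

```text
time_s: 23.05
tcp_pos: [0.583, -0.1032, 0.2772]
eef_rot: [2.217, 2.222, 0.002]
ft_force: [-0.8, -0.4, -1.6]
opening: 0.01
gripper_force: 58.5
```

```bash
python3 - <<'E'
from h import *
s=ctrl.state(); print(s['time_s'],s['tcp_pos'],s['opening'],s['joint_pos'].round(2))
go(.436,.257,.278,0)
E
```

```text
23.05 [ 0.58301034 -0.10321395  0.27724242] 0.00999500732629232 [-0.29  0.24  0.41  1.73  0.    1.28]
turn [0.2, 0.0, 0.1] shift [360.6, -146.1, -1.5] yaw now 0.1 j6 1.28
```

>>> {"api": "jog_arm", "payload": {"increments": [[[0,0,0],[40,-15,-2],1],[[0,0,0],[85,-35,-2],1],[[0,0,0],[130,-55,-2],1],[[0,0,0],[175,-70,-2],1],[[0,0,0],[200,-80,-2],1],[[0,0,0],[200,-80,-2],1],[[0,0,0],[200,-80,-2],1]]}}

```text
time_s: 23.75
tcp_pos: [0.5009, 0.097, 0.2757]
eef_rot: [-2.216, -2.225, 0.005]
ft_force: [1.3, -0.2, 0.2]
opening: 0.0103
gripper_force: 58.6
```

>>> {"api": "jog_arm", "payload": {"increments": [[[0,0,0],[40,-15,0],1],[[0,0,0],[85,-35,0],1],[[0,0,0],[130,-55,0],1],[[0,0,0],[158,-66,0],1],[[0,0,0],[158,-66,0],1],[[0,0,0],[158,-66,0],1],[[0,0,0],[158,-66,0],1]]}}

```text
time_s: 24.45
tcp_pos: [0.4362, 0.2531, 0.2769]
eef_rot: [2.221, 2.221, -0.002]
ft_force: [1.0, -0.1, -1.5]
opening: 0.01
gripper_force: 58.6
```

```bash
python3 - <<'E'
from h import *
im,P=mouth('w10')
E
```

```text
24.45 [0.43619729 0.25307939 0.27688618] 0.010023278835608097
yellow (array([321.3, 160.9]), [238, 80, 168, 164, 20226])
mouth predicted px (np.float64(321.7842058789163), np.float64(171.23395163857793))
black [(array([322.9, 258.4]), [293, 231, 61, 69, 1166])]
```

>>> {"api": "jog_arm", "payload": {"increments": [[[0,0,0],[25,-0.5,0],1],[[0,0,0],[44,-0.5,0],1],[[0,0,0],[44,-0.5,0],1],[[0,0,0],[44,-0.5,0],1],[[0,0,0],[44,-0.5,15],1],[[0,0,0],[44,-0.5,25],1],[[0,0,0],[44,-0.5,35],1],[[0,0,0],[44,-0.5,45],1]]}}

```text
time_s: 25.3
tcp_pos: [0.4349, 0.2979, 0.2318]
eef_rot: [2.22, 2.223, -0.001]
ft_force: [-0.0, 0.2, -0.4]
opening: 0.0102
gripper_force: 58.6
```

>>> {"api": "jog_arm", "payload": {"increments": [[[0,0,0],[0,0,10],1],[[0,0,0],[0,0,18],1],[[0,0,0],[0,0,24],1],[[0,0,0],[0,0,24],1],[[0,0,0],[0,0,24],1]]}}

```text
time_s: 25.8
tcp_pos: [0.4349, 0.2987, 0.2088]
eef_rot: [2.219, 2.224, 0.0]
ft_force: [0.4, -0.6, -0.7]
opening: 0.0102
gripper_force: 58.6
```

>>> {"api": "jog_arm", "payload": {"increments": [[[0,0,0],[0,0,0],0.8],[[0,0,0],[0,0,0],0.6],[[0,0,0],[0,0,0],0.5],[[0,0,0],[0,0,0],0.5],[[0,0,0],[0,0,-40],0.4],[[0,0,0],[0,0,-75],0.4],[[0,0,0],[-42,0,-75],0.4],[[0,0,0],[-42,0,-75],0.4]]}}

```text
time_s: 26.6
tcp_pos: [0.4357, 0.2541, 0.2858]
eef_rot: [2.22, 2.219, 0.003]
ft_force: [-0.9, -0.2, -0.4]
opening: 0.0511
gripper_force: 0.0
```

```bash
python3 - <<'E'
from h import *
im,P=mouth('w11')
S=grab('side','s11');T=grab('top','t11')
a=cv2.resize(im[80:260,220:430],(420,360)); b=cv2.resize(S[90:330,180:420],(360,360))
cv2.imwrite('pics/m11.png',np.hstack([a,b])[:,:,::-1])
go(.650,.100,.16,0)
E
```

```text
26.6 [0.43574874 0.25413545 0.28576796] 0.05109024640838603
yellow (array([321.7, 163.4]), [240, 83, 164, 163, 19017])
mouth predicted px (np.float64(321.86128605820915), np.float64(171.67243722493345))
black []
turn [-0.0, -0.0, 0.1] shift [-157.0, 214.8, 123.3] yaw now 0.1 j6 1.97
```

View pics/m11.png

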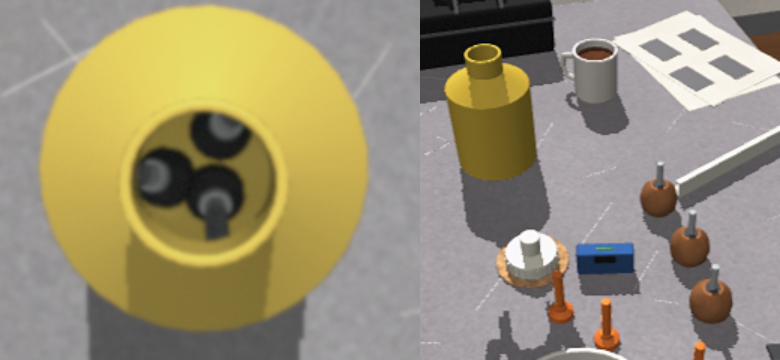

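The left panel shows three feet inside the jar. The side view shows the jar upright, the cap on the coaster and the three buns standing. Next are the buns.

>>> {"api": "jog_arm", "payload": {"increments": [[[0,0,0],[-30,30,0],0.4],[[0,0,0],[-65,65,0],0.4],[[0,0,0],[-100,100,20],0.4],[[0,0,0],[-130,140,50],0.4],[[0,0,0],[-157,180,90],0.4],[[0,0,0],[-157,216,123],0.4],[[0,0,0],[-157,216,123],0.4],[[0,0,0],[-157,216,123],0.4]]}}

```text
time_s: 27.55
tcp_pos: [0.6503, 0.0997, 0.1541]
eef_rot: [-2.215, -2.219, 0.011]
ft_force: [-0.9, 0.8, -0.2]
opening: 0.0515
gripper_force: 0.0
```

```bash
cat >> h.py <<'E'
def bun(name,x,y):
    s=ctrl.state(); P=ctrl.camera_params('wrist'); print(s['time_s'],s['tcp_pos'],s['opening'])
    im=grab('wrist',name); np.savetxt(name+'.txt',P['view']); h=hsv(im)
    print('pred top/body',[np.round(proj('wrist',(x,y,z),P),1) for z in (.09,.027)])
    b=((h[...,0]<15)|(h[...,0]>172))&(h[...,1]>100)&(h[...,2]>25)&(h[...,2]<170); b[330:]=0
    for c,t in blobs(b,300): print('bun',t,onz('wrist',t[0]+t[2]/2-.5,t[1]+t[3]/2-.5,.03,P).round(4))
E
python3 -c "
from h import *
bun('w12',.653,.1015); go(.653,.1015,.064,0)"
```

```text
27.55 [0.65030154 0.0997096  0.15407205] 0.05146770532015773
pred top/body [array([327.5, 251.1]), array([327.3, 225.6])]
bun [291, 189, 73, 74, 3330] [0.6527 0.1023 0.03  ]
bun [619, 249, 21, 81, 822] [0.9635 0.0407 0.03  ]
bun [314, 318, 48, 12, 412] [0.6618 0.0209 0.03  ]
turn [-0.4, -0.0, 0.1] shift [1.1, 3.5, 93.0] yaw now 0.1 j6 1.62
```

>>> {"api": "jog_arm", "payload": {"increments": [[[0,0,0],[2,3,20],0.5],[[0,0,0],[2,3,50],0.5],[[0,0,0],[2,3,75],0.5],[[0,0,0],[2,3,88],0.5],[[0,0,0],[2,3,92],0.5],[[0,0,0],[2,3,92],0.5],[[0,0,0],[2,3,92],0.5],[[0,0,0],[2,3,92],0.5]]}}

```text
time_s: 28.4
tcp_pos: [0.6556, 0.1023, 0.0709]
eef_rot: [2.217, 2.223, 0.004]
ft_force: [-0.3, -0.3, 0.5]
opening: 0.0425
gripper_force: 0.0
```

>>> {"api": "jog_arm", "payload": {"increments": [[[0,0,0],[0,0,0],0.6],[[0,0,0],[0,0,0],0.7],[[0,0,0],[0,0,0],0.8],[[0,0,0],[0,0,0],0.9],[[0,0,0],[0,0,0],0.95],[[0,0,0],[0,0,0],1],[[0,0,0],[0,0,0],1]]}}

```text
time_s: 29.1
tcp_pos: [0.6542, 0.1021, 0.0686]
eef_rot: [-2.219, -2.224, 0.0]
ft_force: [0.2, -0.3, -0.0]
opening: 0.0078
gripper_force: 58.5
```

>>> {"api": "jog_arm", "payload": {"increments": [[[0,0,0],[0,0,-10],1],[[0,0,0],[0,0,-40],1],[[0,0,0],[0,0,-90],1],[[0,0,0],[0,0,-130],1],[[0,0,0],[0,0,-150],1],[[0,0,0],[0,0,-150],1],[[0,0,0],[0,0,-150],1]]}}

```text
time_s: 29.8
tcp_pos: [0.6545, 0.1021, 0.2185]
eef_rot: [2.218, 2.224, 0.0]
ft_force: [-0.4, 0.0, -1.6]
opening: 0.0075
gripper_force: 58.7
```

```bash
python3 -c "
from h import *
print(ctrl.state()['tcp_pos']);go(.45,-.272,.215,0)"
```

```text
[0.65452039 0.10212539 0.2184828 ]
turn [0.0, -0.0, 0.1] shift [-373.6, -205.4, 3.4] yaw now 0.1 j6 1.62
```

>>> {"api": "jog_arm", "payload": {"increments": [[[0,0,0],[-40,-20,0],1],[[0,0,0],[-85,-40,0],1],[[0,0,0],[-130,-65,0],1],[[0,0,0],[-175,-90,0],1],[[0,0,0],[-200,-105,0],1],[[0,0,0],[-200,-105,0],1],[[0,0,0],[-200,-105,0],1]]}}

```text
time_s: 30.5
tcp_pos: [0.5484, -0.0983, 0.216]
eef_rot: [-2.218, -2.219, 0.002]
ft_force: [-0.1, 1.2, -1.1]
opening: 0.0074
gripper_force: 58.9
```

>>> {"api": "jog_arm", "payload": {"increments": [[[0,0,0],[-40,-20,0],1],[[0,0,0],[-85,-45,0],1],[[0,0,0],[-130,-70,0],1],[[0,0,0],[-175,-95,0],1],[[0,0,0],[-212,-108,0],1],[[0,0,0],[-212,-108,0],1],[[0,0,0],[-212,-108,0],1],[[0,0,0],[-212,-108,0],1]]}}

```text
time_s: 31.3
tcp_pos: [0.443, -0.3088, 0.2177]
eef_rot: [-2.215, -2.225, -0.001]
ft_force: [0.6, -0.0, -1.2]
opening: 0.0076
gripper_force: 58.9
```

```bash
python3 -c "
from h import *
s=ctrl.state(); P=ctrl.camera_params('wrist'); print(s['time_s'],s['tcp_pos'],s['opening'])
im=grab('wrist','w13'); np.savetxt('w13.txt',P['view'])
t=np.linspace(0,2*np.pi,90)
for q in t:
    u,v=proj('wrist',(.4395+.085*np.cos(q),-.272+.085*np.sin(q),.095),P)
    cv2.circle(im,(int(u),int(v)),1,(255,0,0),-1)
cv2.imwrite('pics/w13c.png',im[:,:,::-1])
"
```

```text
31.3 [ 0.44303893 -0.30881854  0.2176515 ] 0.0075917962572070894
```

View pics/w13c.png

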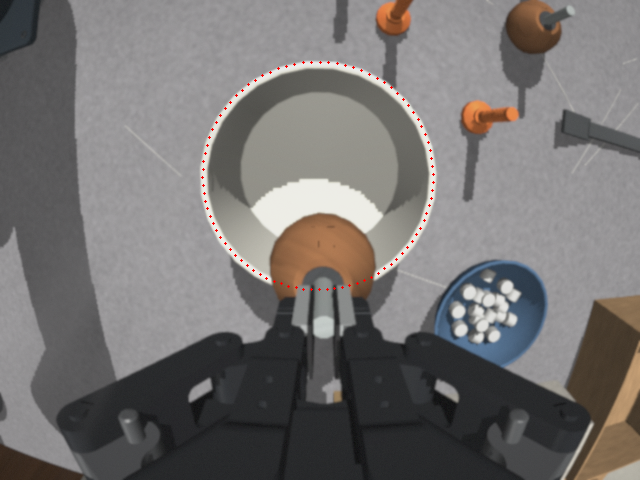

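The projected circle at centre (.4395,-.272) matches the crock's rim, so the crock's position is confirmed. The bun hangs upright.

>>> {"api": "jog_arm", "payload": {"increments": [[[0,0,0],[20,20,0],1],[[0,0,0],[36.5,36,0],1],[[0,0,0],[36.5,36,0],1],[[0,0,0],[36.5,36,0],1],[[0,0,0],[36.5,36,20],1],[[0,0,0],[36.5,36,40],1],[[0,0,0],[36.5,36,60],1],[[0,0,0],[36.5,36,80],1]]}}

```text
time_s: 32.15
tcp_pos: [0.478, -0.2738, 0.138]
eef_rot: [2.218, 2.224, -0.001]
ft_force: [0.2, -0.4, -1.6]
opening: 0.0078
gripper_force: 59.0
```

>>> {"api": "jog_arm", "payload": {"increments": [[[0,0,0],[0,0,15],1],[[0,0,0],[0,0,30],1],[[0,0,0],[0,0,40],1],[[0,0,0],[0,0,45],1],[[0,0,0],[0,0,45],1],[[0,0,0],[0,0,45],1]]}}

```text
time_s: 32.75
tcp_pos: [0.4787, -0.2741, 0.0944]
eef_rot: [2.218, 2.223, 0.0]
ft_force: [0.3, -0.1, -1.3]
opening: 0.0074
gripper_force: 59.0
```

```bash
python3 -c "
from h import *
s=ctrl.state();print(s['tcp_pos'],s['ft_force']);go(.479,-.272,.0746,0)"
```

```text
[ 0.47866848 -0.27412746  0.09435929] [ 0.28594107 -0.09495118 -1.32275208]
turn [0.1, 0.0, 0.1] shift [2.1, 0.3, 19.8] yaw now 0.1 j6 0.93
```

>>> {"api": "jog_arm", "payload": {"increments": [[[0,0,0],[2,0,6],1],[[0,0,0],[2,0,11],1],[[0,0,0],[2,0,14],1],[[0,0,0],[2,0,16],1],[[0,0,0],[2,0,17.5],1],[[0,0,0],[2,0,18.5],1],[[0,0,0],[2,0,18.5],1],[[0,0,0],[2,0,18.5],1]]}}

```text
time_s: 33.55
tcp_pos: [0.4783, -0.2719, 0.0753]
eef_rot: [2.219, 2.224, 0.0]
ft_force: [0.5, -0.5, -1.7]
opening: 0.0073
gripper_force: 59.0
```

>>> {"api": "jog_arm", "payload": {"increments": [[[0,0,0],[0,0,0.3],1],[[0,0,0],[0,0,0.6],1],[[0,0,0],[0,0,0.9],1],[[0,0,0],[0,0,1.2],1],[[0,0,0],[0,0,1.2],1]]}}

```text
time_s: 34.05
tcp_pos: [0.4784, -0.272, 0.0746]
eef_rot: [2.218, 2.224, -0.0]
ft_force: [-0.2, 0.9, 1.4]
opening: 0.0078
gripper_force: 59.1
```

>>> {"api": "jog_arm", "payload": {"increments": [[[0,0,0],[0,0,0],0.85],[[0,0,0],[0,0,0],0.75],[[0,0,0],[0,0,0],0.72],[[0,0,0],[0,0,-15],0.72],[[0,0,0],[0,0,-50],0.72],[[0,0,0],[0,0,-95],0.6],[[0,0,0],[0,0,-125],0.5],[[0,0,0],[0,0,-125],0.5]]}}

```text
time_s: 34.85
tcp_pos: [0.4811, -0.2739, 0.2068]
eef_rot: [2.21, 2.215, 0.003]
ft_force: [-0.8, -0.7, -0.0]
opening: 0.0429
gripper_force: 0.0
```

>>> {"api": "jog_arm", "payload": {"increments": [[[0,0,0],[40,25,0],0.5],[[0,0,0],[80,55,0],0.5],[[0,0,0],[120,85,0],0.5],[[0,0,0],[160,115,0],0.5],[[0,0,0],[200,145,15],0.5],[[0,0,0],[240,170,35],0.5],[[0,0,0],[258,180,42],0.5],[[0,0,0],[258,180,42],0.5]]}}

```text
time_s: 35.65
tcp_pos: [0.6573, -0.0095, 0.1539]
eef_rot: [-2.21, -2.227, 0.003]
ft_force: [-0.1, -0.7, 0.9]
opening: 0.0425
gripper_force: 0.0
```

>>> {"api": "jog_arm", "payload": {"increments": [[[0,0,0],[0,0,0],0.5],[[0,0,0],[0,0,0],0.5]]}}

```text
time_s: 35.85
tcp_pos: [0.6575, -0.0145, 0.1579]
eef_rot: [2.219, 2.222, 0.0]
ft_force: [0.2, -0.1, -0.0]
opening: 0.0431
gripper_force: 0.0
```

```bash
python3 -c "
from h import *
bun('w14',.6615,-.009); go(.6615,-.009,.068,0)"
```

```text
35.85 [ 0.65754103 -0.01450514  0.15787235] 0.04313233738041056
pred top/body [array([328.5, 243.1]), array([327.3, 219.6])]
bun [293, 184, 72, 73, 3030] [ 0.6624 -0.0087  0.03  ]
bun [625, 205, 15, 69, 546] [ 0.9663 -0.0224  0.03  ]
bun [76, 254, 57, 52, 502] [ 0.4631 -0.0612  0.03  ]
bun [610, 275, 30, 55, 1088] [ 0.9785 -0.0918  0.03  ]
bun [288, 304, 62, 26, 1169] [ 0.6548 -0.089   0.03  ]
turn [0.1, 0.0, 0.0] shift [5.8, 3.8, 90.1] yaw now 0.0 j6 1.45
```

>>> {"api": "jog_arm", "payload": {"increments": [[[0,0,0],[6,4.5,20],0.5],[[0,0,0],[6,4.5,50],0.5],[[0,0,0],[6,4.5,75],0.5],[[0,0,0],[6,4.5,86],0.5],[[0,0,0],[6,4.5,89],0.5],[[0,0,0],[6,4.5,89],0.5],[[0,0,0],[6,4.5,89],0.5],[[0,0,0],[6,4.5,89],0.5]]}}

```text
time_s: 36.7
tcp_pos: [0.6634, -0.0076, 0.0701]
eef_rot: [2.217, 2.222, 0.003]
ft_force: [-1.1, 0.2, 0.7]
opening: 0.043
gripper_force: 0.0
```

>>> {"api": "jog_arm", "payload": {"increments": [[[0,0,0],[0,0,0],0.6],[[0,0,0],[0,0,0],0.7],[[0,0,0],[0,0,0],0.8],[[0,0,0],[0,0,0],0.9],[[0,0,0],[0,0,0],0.95],[[0,0,0],[0,0,0],1],[[0,0,0],[0,0,0],1]]}}

```text
time_s: 37.4
tcp_pos: [0.662, -0.0074, 0.0682]
eef_rot: [-2.219, -2.224, 0.0]
ft_force: [-0.9, -0.4, 1.9]
opening: 0.0071
gripper_force: 58.6
```

>>> {"api": "jog_arm", "payload": {"increments": [[[0,0,0],[0,0,-10],1],[[0,0,0],[0,0,-40],1],[[0,0,0],[0,0,-90],1],[[0,0,0],[0,0,-130],1],[[0,0,0],[0,0,-150],1],[[0,0,0],[0,0,-150],1],[[0,0,0],[0,0,-150],1]]}}

```text
time_s: 38.1
tcp_pos: [0.6623, -0.0074, 0.2174]
eef_rot: [2.219, 2.224, 0.0]
ft_force: [-0.7, -0.2, -3.3]
opening: 0.0077
gripper_force: 58.8
```

```bash
python3 -c "
from h import *
print(ctrl.state()['tcp_pos']);go(.4195,-.307,.218,0)"
```

```text
[ 0.66225463 -0.00741641  0.21744387]
turn [0.0, 0.0, 0.1] shift [-299.0, -243.5, -0.6] yaw now 0.1 j6 1.46
```

>>> {"api": "jog_arm", "payload": {"increments": [[[0,0,0],[-35,-25,0],1],[[0,0,0],[-70,-55,0],1],[[0,0,0],[-108,-85,0],1],[[0,0,0],[-146,-115,0],1],[[0,0,0],[-170,-138,0],1],[[0,0,0],[-170,-138,0],1],[[0,0,0],[-170,-138,0],1]]}}

```text
time_s: 38.8
tcp_pos: [0.5231, -0.1776, 0.2152]
eef_rot: [-2.218, -2.219, 0.001]
ft_force: [0.1, -1.0, -1.6]
opening: 0.0075
gripper_force: 58.9
```

>>> {"api": "jog_arm", "payload": {"increments": [[[0,0,0],[-35,-28,0],1],[[0,0,0],[-70,-58,0],1],[[0,0,0],[-105,-88,0],1],[[0,0,0],[-129,-105.5,0],1],[[0,0,0],[-129,-105.5,0],1],[[0,0,0],[-129,-105.5,0],1],[[0,0,0],[-129,-105.5,0],1]]}}

```text
time_s: 39.5
tcp_pos: [0.4202, -0.3056, 0.2171]
eef_rot: [-2.215, -2.225, -0.001]
ft_force: [-0.0, 0.4, -2.1]
opening: 0.0076
gripper_force: 59.1
```

```bash
python3 -c "
from h import *
print(ctrl.state()['tcp_pos']);go(.4195,-.3065,.0942,0)"
```

```text
[ 0.42023952 -0.30560028  0.21706843]
turn [-0.0, -0.1, 0.3] shift [-1.1, -0.7, 122.9] yaw now 0.3 j6 0.81
```

>>> {"api": "jog_arm", "payload": {"increments": [[[0,0,0],[-0.5,-0.5,20],1],[[0,0,0],[-0.5,-0.5,40],1],[[0,0,0],[-0.5,-0.5,60],1],[[0,0,0],[-0.5,-0.5,80],1],[[0,0,0],[-0.5,-0.5,100],1],[[0,0,0],[-0.5,-0.5,115],1],[[0,0,0],[-0.5,-0.5,122],1],[[0,0,0],[-0.5,-0.5,122],1]]}}

```text
time_s: 40.3
tcp_pos: [0.4186, -0.3063, 0.0946]
eef_rot: [-2.216, -2.224, -0.0]
ft_force: [-0.4, 0.5, -1.9]
opening: 0.0074
gripper_force: 59.0
```

>>> {"api": "jog_arm", "payload": {"increments": [[[0,0,0],[0,0,0],1],[[0,0,0],[0,0,0],1]]}}

```text
time_s: 40.5
tcp_pos: [0.4196, -0.3081, 0.0973]
eef_rot: [2.217, 2.223, 0.0]
ft_force: [0.5, -0.0, -1.3]
opening: 0.0075
gripper_force: 59.0
```

>>> {"api": "jog_arm", "payload": {"increments": [[[0,0,0],[1,0,6],1],[[0,0,0],[1,0,12],1],[[0,0,0],[1,0,16],1],[[0,0,0],[1,0,19],1],[[0,0,0],[1,0,20.5],1],[[0,0,0],[1,0,21.5],1],[[0,0,0],[1,0,21.5],1],[[0,0,0],[1,0,21.5],1]]}}

```text
time_s: 41.3
tcp_pos: [0.419, -0.3066, 0.0747]
eef_rot: [2.218, 2.224, 0.0]
ft_force: [-0.8, 0.3, -1.5]
opening: 0.0074
gripper_force: 59.2
```

>>> {"api": "jog_arm", "payload": {"increments": [[[0,0,0],[0,0,0.3],1],[[0,0,0],[0,0,0.6],1],[[0,0,0],[0,0,0.9],1],[[0,0,0],[0,0,0.9],1]]}}

```text
time_s: 41.7
tcp_pos: [0.419, -0.3067, 0.0741]
eef_rot: [2.218, 2.224, -0.0]
ft_force: [-0.9, 0.5, 1.2]
opening: 0.008
gripper_force: 59.4
```

>>> {"api": "jog_arm", "payload": {"increments": [[[0,0,0],[0,0,0],0.85],[[0,0,0],[0,0,0],0.75],[[0,0,0],[0,0,0],0.72],[[0,0,0],[0,0,-15],0.72],[[0,0,0],[0,0,-50],0.72],[[0,0,0],[0,0,-95],0.6],[[0,0,0],[0,0,-125],0.5],[[0,0,0],[0,0,-125],0.5]]}}

```text
time_s: 42.5
tcp_pos: [0.4212, -0.3087, 0.2048]
eef_rot: [2.211, 2.216, 0.0]
ft_force: [0.7, 0.1, -0.5]
opening: 0.0426
gripper_force: 0.0
```

>>> {"api": "jog_arm", "payload": {"increments": [[[0,0,0],[30,40,0],0.5],[[0,0,0],[60,75,0],0.5],[[0,0,0],[90,110,0],0.5],[[0,0,0],[120,148,0],0.5],[[0,0,0],[150,185,15],0.5],[[0,0,0],[180,220,35],0.5],[[0,0,0],[191,234,42],0.5],[[0,0,0],[191,234,42],0.5]]}}

```text
time_s: 43.3
tcp_pos: [0.6523, -0.1119, 0.152]
eef_rot: [-2.21, -2.225, 0.004]
ft_force: [-0.9, 0.1, -0.8]
opening: 0.0426
gripper_force: 0.0
```

>>> {"api": "jog_arm", "payload": {"increments": [[[0,0,0],[0,0,0],0.5],[[0,0,0],[0,0,0],0.5]]}}

```text
time_s: 43.5
tcp_pos: [0.6518, -0.1159, 0.157]
eef_rot: [2.22, 2.222, -0.0]
ft_force: [-0.4, 0.4, 0.3]
opening: 0.0432
gripper_force: 0.0
```

```bash
python3 -c "
from h import *
bun('w15',.6545,-.1115); go(.6545,-.1115,.068,0)"
```

```text
43.5 [ 0.65181403 -0.1159346   0.15704417] 0.04316806856557894
pred top/body [array([326.4, 245.2]), array([325.7, 221.2])]
bun [61, 144, 65, 37, 855] [ 0.4624 -0.0588  0.03  ]
bun [290, 185, 72, 74, 3168] [ 0.6543 -0.1111  0.03  ]
bun [122, 211, 56, 46, 575] [ 0.512  -0.1202  0.03  ]
bun [620, 252, 20, 56, 655] [ 0.97   -0.1671  0.03  ]
bun [614, 308, 26, 22, 480] [ 0.9839 -0.2136  0.03  ]
turn [0.1, 0.0, 0.0] shift [4.7, 2.5, 89.5] yaw now 0.0 j6 1.29
```

>>> {"api": "jog_arm", "payload": {"increments": [[[0,0,0],[4.5,2.5,20],0.5],[[0,0,0],[4.5,2.5,50],0.5],[[0,0,0],[4.5,2.5,75],0.5],[[0,0,0],[4.5,2.5,86],0.5],[[0,0,0],[4.5,2.5,88.5],0.5],[[0,0,0],[4.5,2.5,88.5],0.5],[[0,0,0],[4.5,2.5,88.5],0.5],[[0,0,0],[4.5,2.5,88.5],0.5]]}}

```text
time_s: 44.35
tcp_pos: [0.6561, -0.1108, 0.0702]
eef_rot: [2.217, 2.222, 0.003]
ft_force: [-0.1, 0.3, -0.2]
opening: 0.0427
gripper_force: 0.0
```

>>> {"api": "jog_arm", "payload": {"increments": [[[0,0,0],[0,0,0],0.6],[[0,0,0],[0,0,0],0.7],[[0,0,0],[0,0,0],0.8],[[0,0,0],[0,0,0],0.9],[[0,0,0],[0,0,0],0.95],[[0,0,0],[0,0,0],1],[[0,0,0],[0,0,0],1]]}}

```text
time_s: 45.05
tcp_pos: [0.6547, -0.1104, 0.0682]
eef_rot: [-2.219, -2.224, 0.0]
ft_force: [-0.9, 0.7, 1.2]
opening: 0.007
gripper_force: 58.6
```

>>> {"api": "jog_arm", "payload": {"increments": [[[0,0,0],[0,0,-10],1],[[0,0,0],[0,0,-40],1],[[0,0,0],[0,0,-90],1],[[0,0,0],[0,0,-130],1],[[0,0,0],[0,0,-150],1],[[0,0,0],[0,0,-150],1],[[0,0,0],[0,0,-150],1]]}}

```text
time_s: 45.75
tcp_pos: [0.6551, -0.1104, 0.2176]
eef_rot: [2.219, 2.224, 0.0]
ft_force: [-0.5, -0.5, -2.1]
opening: 0.0072
gripper_force: 58.7
```

```bash
python3 -c "
from h import *
print(ctrl.state()['tcp_pos']);go(.4195,-.237,.218,0)"
```

```text
[ 0.65507287 -0.11040192  0.21764502]
turn [0.0, -0.0, 0.1] shift [-126.0, -235.9, -0.4] yaw now 0.1 j6 1.30
```

>>> {"api": "jog_arm", "payload": {"increments": [[[0,0,0],[-15,-30,0],1],[[0,0,0],[-37,-70,0],1],[[0,0,0],[-59,-110,0],1],[[0,0,0],[-80,-150,0],1],[[0,0,0],[-102,-190,0],1],[[0,0,0],[-118,-220,0],1],[[0,0,0],[-126,-236,0],1],[[0,0,0],[-126,-236,0],1]]}}

```text
time_s: 46.55
tcp_pos: [0.4161, -0.237, 0.2151]
eef_rot: [-2.219, -2.217, 0.002]
ft_force: [0.4, 0.0, -2.8]
opening: 0.0074
gripper_force: 58.9
```

>>> {"api": "jog_arm", "payload": {"increments": [[[0,0,0],[0,0,0],1],[[0,0,0],[0,0,0],1],[[0,0,0],[0,0,0],1]]}}

```text
time_s: 46.85
tcp_pos: [0.4197, -0.2363, 0.2172]
eef_rot: [-2.216, -2.225, -0.0]
ft_force: [-1.0, -0.2, -2.1]
opening: 0.0074
gripper_force: 58.9
```

```bash
python3 -c "
from h import *
print(ctrl.state()['tcp_pos']);go(.4195,-.2365,.0942,0)
P=ctrl.camera_params('wrist'); im=grab('wrist','w16')
for x,y,z in [(.419,-.307,.096),(.4785,-.272,.096),(.419,-.307,.036),(.4785,-.272,.036)]:
    u,v=proj('wrist',(x,y,z),P); cv2.circle(im,(int(u),int(v)),4 if z>.05 else 2,(255,0,0),1)
cv2.imwrite('pics/w16.png',im[:,:,::-1])"
```

```text
[ 0.41973981 -0.23628559  0.21724292]
turn [-0.0, -0.1, 0.2] shift [-0.3, -0.1, 123.0] yaw now 0.2 j6 0.91
```

```bash
python3 -c "
from h import *
im=cv2.imread('pics/w16.png')[:,:,::-1].copy();T=grab('top','t16')
h=hsv(T); b=((h[...,0]<15)|(h[...,0]>172))&(h[...,1]>100)&(h[...,2]>25)&(h[...,2]<170)
m=np.zeros_like(b); m[240:340,380:480]=b[240:340,380:480]
for c,t in blobs(m,50): print(t,onz('top',t[0]+t[2]/2-.5,t[1]+t[3]/2-.5,.036).round(4))
S=grab('side','s16');h=hsv(S); b=((h[...,0]<15)|(h[...,0]>172))&(h[...,1]>100)&(h[...,2]>25)&(h[...,2]<170)
m=np.zeros_like(b); m[320:440,225:345]=b[320:440,225:345]
for c,t in blobs(m,50): print('side',t)
print([proj('side',(x,y,.036)) for x,y in ((.419,-.307),(.4785,-.272))])
"
```

```text
[413, 260, 21, 23, 263] [ 0.4757 -0.2676  0.036 ]
[409, 285, 18, 27, 304] [ 0.412  -0.2534  0.036 ]
side [247, 320, 38, 24, 733]
side [294, 366, 33, 36, 735]
side [263, 395, 36, 24, 464]
[(np.float64(280.6012508336094), np.float64(410.1216327940069)), (np.float64(310.8714776005314), np.float64(381.03690352284366))]
```

>>> {"api": "jog_arm", "payload": {"increments": [[[0,0,0],[0,-0.5,20],1],[[0,0,0],[0,-0.5,40],1],[[0,0,0],[0,-0.5,60],1],[[0,0,0],[0,-0.5,80],1],[[0,0,0],[0,-0.5,100],1],[[0,0,0],[0,-0.5,115],1],[[0,0,0],[0,-0.5,122],1],[[0,0,0],[0,-0.5,122],1]]}}

```text
time_s: 47.8
tcp_pos: [0.4181, -0.2362, 0.0949]
eef_rot: [-2.216, -2.223, 0.0]
ft_force: [0.4, 0.4, -1.4]
opening: 0.0076
gripper_force: 58.9
```

>>> {"api": "jog_arm", "payload": {"increments": [[[0,0,0],[0,0,0],1],[[0,0,0],[0,0,0],1],[[0,0,0],[0,0,0],1]]}}

```text
time_s: 48.1
tcp_pos: [0.4194, -0.2375, 0.0972]
eef_rot: [2.217, 2.223, 0.0]
ft_force: [0.1, -0.8, -1.5]
opening: 0.0074
gripper_force: 58.9
```

>>> {"api": "jog_arm", "payload": {"increments": [[[0,0,0],[1,0,6],1],[[0,0,0],[1,0,12],1],[[0,0,0],[1,0,16],1],[[0,0,0],[1,0,19],1],[[0,0,0],[1,0,20.5],1],[[0,0,0],[1,0,21.5],1],[[0,0,0],[1,0,21.5],1],[[0,0,0],[1,0,21.5],1]]}}

```text
time_s: 48.9
tcp_pos: [0.4188, -0.2361, 0.0747]
eef_rot: [2.218, 2.224, 0.0]
ft_force: [0.3, -0.1, -1.7]
opening: 0.0074
gripper_force: 58.9
```

>>> {"api": "jog_arm", "payload": {"increments": [[[0,0,0],[0,0,0.3],1],[[0,0,0],[0,0,0.6],1],[[0,0,0],[0,0,0.9],1],[[0,0,0],[0,0,0.9],1]]}}

```text
time_s: 49.3
tcp_pos: [0.4188, -0.2362, 0.0742]
eef_rot: [2.218, 2.224, -0.0]
ft_force: [-0.3, 1.2, 1.4]
opening: 0.0075
gripper_force: 59.2
```

>>> {"api": "jog_arm", "payload": {"increments": [[[0,0,0],[0,0,0],0.85],[[0,0,0],[0,0,0],0.75],[[0,0,0],[0,0,0],0.72],[[0,0,0],[0,0,-15],0.72],[[0,0,0],[0,0,-50],0.72],[[0,0,0],[0,0,-95],0.6],[[0,0,0],[0,0,-130],0.4],[[0,0,0],[0,0,-130],0.3]]}}

```text
time_s: 50.1
tcp_pos: [0.4214, -0.2381, 0.2102]
eef_rot: [2.21, 2.216, 0.002]
ft_force: [0.2, 0.2, -0.3]
opening: 0.0596
gripper_force: 0.0
```

>>> {"api": "jog_arm", "payload": {"increments": [[[0,0,0],[40,4,0],0.3],[[0,0,0],[85,8,0],0.3],[[0,0,0],[130,12,0],0.3],[[0,0,0],[175,16,0],0.3],[[0,0,0],[220,20,0],0.3],[[0,0,0],[260,24,20],0.3],[[0,0,0],[280,24,50],0.3],[[0,0,0],[280,24,60],0.3]]}}

```text
time_s: 50.9
tcp_pos: [0.4395, 0.0466, 0.1399]
eef_rot: [-2.21, -2.226, 0.005]
ft_force: [-0.3, -1.3, -0.2]
opening: 0.0599
gripper_force: 0.0
```

>>> {"api": "jog_arm", "payload": {"increments": [[[0,0,0],[0,0,0],0.3],[[0,0,0],[0,0,0],0.3]]}}

```text
time_s: 51.1
tcp_pos: [0.4421, 0.0431, 0.1439]
eef_rot: [2.22, 2.223, -0.001]
ft_force: [0.4, -0.4, 1.6]
opening: 0.06
gripper_force: 0.0
```

```bash
python3 -c "
from h import *
s=ctrl.state(); P=ctrl.camera_params('wrist'); print(s['time_s'],s['tcp_pos'],s['opening'])
im=grab('wrist','w17'); np.savetxt('w17.txt',P['view']); h=hsv(im)
m=(h[...,1]<28)&(h[...,2]>150); m[340:]=0
for c,t in blobs(m,1000): print(t,onz('wrist',t[0]+t[2]/2-.5,t[1]+t[3]/2-.5,.024,P).round(4))
print([proj('wrist',(.4435,.0445,z),P) for z in (.054,.026)])
k=(h[...,0]>7)&(h[...,0]<20)&(h[...,1]>70)&(h[...,2]>110); k[340:]=0
for c,t in blobs(k,300): print('cork',t,onz('wrist',t[0]+t[2]/2-.5,t[1]+t[3]/2-.5,.004,P).round(4))
go(.4435,.0445,.0305,0)
"
```

```text
51.1 [0.44207451 0.0431493  0.14389583] 0.060017288993773475
[340, 72, 167, 149, 5934] [0.5141 0.1058 0.024 ]
[589, 108, 51, 46, 1408] [0.697 0.136 0.024]
[460, 146, 67, 63, 1431] [0.5715 0.0858 0.024 ]
[163, 152, 180, 188, 7549] [0.3902 0.0314 0.024 ]
[275, 179, 100, 97, 7000] [0.4438 0.0456 0.024 ]
[(np.float64(324.1747944209631), np.float64(239.68887717169326)), (np.float64(324.0674285821108), np.float64(229.13438320483328))]
cork [261, 156, 130, 121, 4368] [0.4447 0.0495 0.004 ]
cork [327, 321, 39, 19, 573] [ 0.4629 -0.051   0.004 ]
turn [0.1, 0.0, 0.0] shift [1.6, 0.7, 114.1] yaw now 0.0 j6 1.52
```

>>> {"api": "jog_arm", "payload": {"increments": [[[0,0,0],[1.5,1,30],0.3],[[0,0,0],[1.5,1,65],0.3],[[0,0,0],[1.5,1,95],0.3],[[0,0,0],[1.5,1,109],0.3],[[0,0,0],[1.5,1,112],0.3],[[0,0,0],[1.5,1,112],0.3],[[0,0,0],[1.5,1,112],0.3],[[0,0,0],[1.5,1,112],0.3]]}}

```text
time_s: 51.95
tcp_pos: [0.4447, 0.0455, 0.0336]
eef_rot: [2.217, 2.222, 0.004]
ft_force: [0.4, 0.1, 0.7]
opening: 0.0597
gripper_force: 0.0
```

>>> {"api": "jog_arm", "payload": {"increments": [[[0,0,0],[0,0,0],0.5],[[0,0,0],[0,0,0],0.6],[[0,0,0],[0,0,0],0.7],[[0,0,0],[0,0,0],0.8],[[0,0,0],[0,0,0],0.8],[[0,0,0],[0,0,0],0.8]]}}

```text
time_s: 52.55
tcp_pos: [0.4436, 0.0456, 0.0325]
eef_rot: [2.218, 2.224, 0.002]
ft_force: [-0.5, 0.2, 5.3]
opening: 0.0259
gripper_force: 58.8
```

>>> {"api": "jog_arm", "payload": {"increments": [[[0,0,0],[0,0,-10],0.8],[[0,0,0],[0,0,-40],0.8],[[0,0,0],[0,0,-90],0.8],[[0,0,0],[0,0,-140],0.8],[[0,0,0],[0,0,-190],0.8],[[0,0,0],[0,0,-235],0.8],[[0,0,0],[0,0,-235],0.8],[[0,0,0],[0,0,-235],0.8]]}}

```text
time_s: 53.35
tcp_pos: [0.4437, 0.0455, 0.268]
eef_rot: [2.217, 2.223, 0.003]
ft_force: [0.6, 0.0, -1.5]
opening: 0.0257
gripper_force: 59.1
```

```bash
python3 -c "
from h import *
s=ctrl.state(); print(s['tcp_pos'],s['opening']); go(.436,.2,.275,0)
P=ctrl.camera_params('wrist'); im=grab('wrist','w18'); h=hsv(im)
y=(h[...,0]>18)&(h[...,0]<34)&(h[...,1]>100)
print('yellow',max(blobs(y),key=lambda t:t[1][4]))
S=grab('side','s18');h=hsv(S); print(blobs((h[...,0]>20)&(h[...,0]<32)&(h[...,1]>180),500))
T=grab('top','t18');h=hsv(T)
"
```

```text
[0.44366517 0.04554878 0.26796905] 0.025703589959717194
turn [0.2, 0.0, 0.1] shift [154.5, -7.3, -7.1] yaw now 0.1 j6 1.52
yellow (array([314.6,  11.7]), [263, 0, 105, 30, 2255])
[(array([224.5, 188.5]), [198, 153, 59, 57, 1003])]
```

>>> {"api": "jog_arm", "payload": {"increments": [[[0,0,0],[20,-1,-12],0.8],[[0,0,0],[60,-2,-12],0.8],[[0,0,0],[105,-4,-12],0.8],[[0,0,0],[150,-6,-12],0.8],[[0,0,0],[190,-7.5,-12],0.8],[[0,0,0],[209,-7.5,-12],0.8],[[0,0,0],[209,-7.5,-12],0.8],[[0,0,0],[209,-7.5,-12],0.8]]}}

```text
time_s: 54.3
tcp_pos: [0.434, 0.2542, 0.2767]
eef_rot: [-2.217, -2.225, 0.006]
ft_force: [-1.2, 0.3, -0.3]
opening: 0.0263
gripper_force: 59.1
```

>>> {"api": "jog_arm", "payload": {"increments": [[[0,0,0],[0,0,0],0.8],[[0,0,0],[0,0,0],0.8]]}}

```text
time_s: 54.5
tcp_pos: [0.435, 0.2535, 0.2783]
eef_rot: [-2.221, -2.222, 0.001]
ft_force: [0.1, -0.1, -1.3]
opening: 0.026
gripper_force: 59.1
```

```bash
python3 -c "
from h import *
im,P=mouth('w19'); h=hsv(im)
y=(h[...,0]>18)&(h[...,0]<34)&(h[...,1]>100)
# body silhouette from its upper arc: fit circle to top-edge pixels via wrist rays at z=.14
pts=[]
for u in range(250,395,4):
    c=np.where(y[:,u])[0]
    if len(c): pts.append(onz('wrist',u,c[0]-.5,.14,P)[:2])
pts=np.array(pts); A=np.c_[2*pts,np.ones(len(pts))]; s=np.linalg.lstsq(A,(pts**2).sum(1),rcond=None)[0]
print('jar',s[:2],'r',np.sqrt(s[2]+s[:2]@s[:2]))
P5=dict(P);P5['view']=np.loadtxt('w5.txt');h=hsv(cv2.imread('pics/w5.png')[:,:,::-1].copy());y=(h[...,0]>18)&(h[...,0]<34)&(h[...,1]>100)
pts=np.array([onz('wrist',u,np.where(y[:,u])[0][0]-.5,.14,P5)[:2] for u in range(250,395,4)]);A=np.c_[2*pts,np.ones(len(pts))]; s=np.linalg.lstsq(A,(pts**2).sum(1),rcond=None)[0]
print('w5 jar',s[:2],'r',np.sqrt(s[2]+s[:2]@s[:2]))
m=(hsv(im)[...,1]<28)&(hsv(im)[...,2]>150); m[:190]=0;m[340:]=0;m[:,:230]=0;m[:,420:]=0
for c,t in blobs(m,500): print('cap',t)
go(.436,.2995,.25,0)
"
```

```text
54.5 [0.43497062 0.25345347 0.27833801] 0.02599485543627181
yellow (array([323.2, 153.4]), [240, 81, 168, 149, 17440])
mouth predicted px (np.float64(323.8181177436561), np.float64(171.73344471367292))
black [(array([288.5, 295. ]), [286, 288, 6, 12, 44]), (array([358. , 294.6]), [356, 288, 5, 12, 41])]
jar [0.43558877 0.29929873] r 0.06452279335754652
w5 jar [0.43564689 0.30000443] r 0.06393550443673468
cap [241, 211, 166, 129, 13417]
turn [-0.0, 0.0, 0.0] shift [46.0, 1.0, 28.5] yaw now 0.0 j6 1.96
```

>>> {"api": "jog_arm", "payload": {"increments": [[[0,0,0],[25,0.5,0],0.8],[[0,0,0],[47,1,0],0.8],[[0,0,0],[47,1,0],0.8],[[0,0,0],[47,1,10],0.8],[[0,0,0],[47,1,25],0.8],[[0,0,0],[47,1,38],0.8],[[0,0,0],[47,1,46],0.8],[[0,0,0],[47,1,46],0.8]]}}

```text
time_s: 55.35
tcp_pos: [0.4351, 0.3003, 0.2308]
eef_rot: [-2.219, -2.222, 0.005]
ft_force: [0.2, 0.5, -0.4]
opening: 0.0259
gripper_force: 59.1
```

>>> {"api": "jog_arm", "payload": {"increments": [[[0,0,0],[0,0,0],0.8],[[0,0,0],[0,0,0],0.8],[[0,0,0],[0,0,0],0.8]]}}

```text
time_s: 55.65
tcp_pos: [0.4363, 0.3017, 0.2336]
eef_rot: [2.219, 2.224, 0.003]
ft_force: [0.2, -0.1, 0.1]
opening: 0.0258
gripper_force: 59.1
```

```bash
python3 -c "
from h import *
P=ctrl.camera_params('wrist'); im=grab('wrist','w20')
go(.4357,.3005,.206,0)
h=hsv(im); m=(h[...,1]<28)&(h[...,2]>150); m[:150]=0;m[340:]=0;m[:,:230]=0;m[:,420:]=0
for c,t in blobs(m,500): print('cap',t, onz('wrist',t[0]+t[2]/2-.5,300,.22,P), 'top edge y',onz('wrist',323,t[1],.22,P)[1]-.036)
"
```

```text
turn [0.1, -0.0, 0.1] shift [-1.2, -0.5, 27.5] yaw now 0.1 j6 2.05
cap [241, 211, 167, 129, 12999] [0.43745612 0.29571352 0.22      ] top edge y 0.3013910690107106
```

>>> {"api": "jog_arm", "payload": {"increments": [[[0,0,0],[-1.5,-0.5,4],0.8],[[0,0,0],[-1.5,-0.5,8],0.8],[[0,0,0],[-1.5,-0.5,12],0.8],[[0,0,0],[-1.5,-0.5,16],0.8],[[0,0,0],[-1.5,-0.5,20],0.8],[[0,0,0],[-1.5,-0.5,20],0.8],[[0,0,0],[-1.5,-0.5,20],0.8]]}}

```text
time_s: 56.4
tcp_pos: [0.4352, 0.3, 0.2124]
eef_rot: [-2.219, -2.224, 0.001]
ft_force: [0.3, 0.2, -0.9]
opening: 0.026
gripper_force: 59.1
```

>>> {"api": "jog_arm", "payload": {"increments": [[[0,0,0],[0,0,2],0.8],[[0,0,0],[0,0,4],0.8],[[0,0,0],[0,0,5],0.8],[[0,0,0],[0,0,6],0.8],[[0,0,0],[0,0,6],0.8]]}}

```text
time_s: 56.9
tcp_pos: [0.4353, 0.3, 0.2065]
eef_rot: [-2.219, -2.224, 0.0]
ft_force: [0.6, -0.0, -0.4]
opening: 0.0263
gripper_force: 59.1
```

>>> {"api": "jog_arm", "payload": {"increments": [[[0,0,0],[0,0,0.5],0.8],[[0,0,0],[0,0,1],0.8],[[0,0,0],[0,0,1.5],0.8],[[0,0,0],[0,0,1.5],0.8],[[0,0,0],[0,0,1.5],0.8]]}}

```text
time_s: 57.4
tcp_pos: [0.4354, 0.3001, 0.2055]
eef_rot: [2.219, 2.224, 0.001]
ft_force: [-1.1, -0.2, 1.5]
opening: 0.0263
gripper_force: 59.2
```

>>> {"api": "jog_arm", "payload": {"increments": [[[0,0,0],[0,0,0],0.65],[[0,0,0],[0,0,0],0.5],[[0,0,0],[0,0,0],0.3],[[0,0,0],[0,0,0],0.3],[[0,0,0],[0,0,-40],0.3],[[0,0,0],[0,0,-85],0.3],[[0,0,0],[-40,0,-95],0.3],[[0,0,0],[-65,0,-95],0.3]]}}

```text
time_s: 58.2
tcp_pos: [0.4367, 0.2345, 0.3037]
eef_rot: [2.215, 2.223, 0.008]
ft_force: [-0.1, -0.8, -0.1]
opening: 0.0596
gripper_force: 0.0
```

>>> {"api": "jog_arm", "payload": {"increments": [[[0,0,0],[0,0,0],0.3],[[0,0,0],[-40,-30,0],0.3],[[0,0,0],[-85,-60,0],0.3],[[0,0,0],[-130,-60,0],0.3],[[0,0,0],[-170,-60,0],0.3],[[0,0,0],[-210,-60,0],0.3],[[0,0,0],[-210,-60,0],0.3]]}}

```text
time_s: 58.9
tcp_pos: [0.3761, 0.0216, 0.2997]
eef_rot: [2.226, 2.216, -0.002]
ft_force: [-1.5, 1.2, 0.4]
opening: 0.0599
gripper_force: 0.0
```

```bash
python3 -c "
from h import *
S=grab('side','s21');T=grab('top','t21'); print(ctrl.state()['time_s'],ctrl.state()['tcp_pos'])
a=cv2.resize(S[90:480,150:480],(508,600)); b=cv2.resize(T[240:340,125:225],(290,290),interpolation=cv2.INTER_CUBIC); c=cv2.resize(T[240:340,380:480],(290,290),interpolation=cv2.INTER_CUBIC)
cv2.imwrite('pics/final.png',np.hstack([a,np.vstack([b,np.zeros((20,290,3),np.uint8),c])])[:,:,::-1])
h=hsv(S); print(blobs((h[...,1]<25)&(h[...,2]>185)&(np.arange(640)<260)&(np.arange(480)[:,None]<150)))
print([proj('side',(.4345,.2985,z)) for z in (.227,.199,.177)])
"
```

```text
59.0 [0.37607329 0.02478279 0.29981586]
[(array([220.4, 112.6]), [215, 110, 12, 7, 56]), (array([209.4, 127.5]), [205, 123, 11, 10, 50])]
[(np.float64(219.6181304977514), np.float64(112.93347479225989)), (np.float64(221.3562781841625), np.float64(124.29888154613799)), (np.float64(222.6777364069967), np.float64(132.93963763849175))]
```

View pics/final.png

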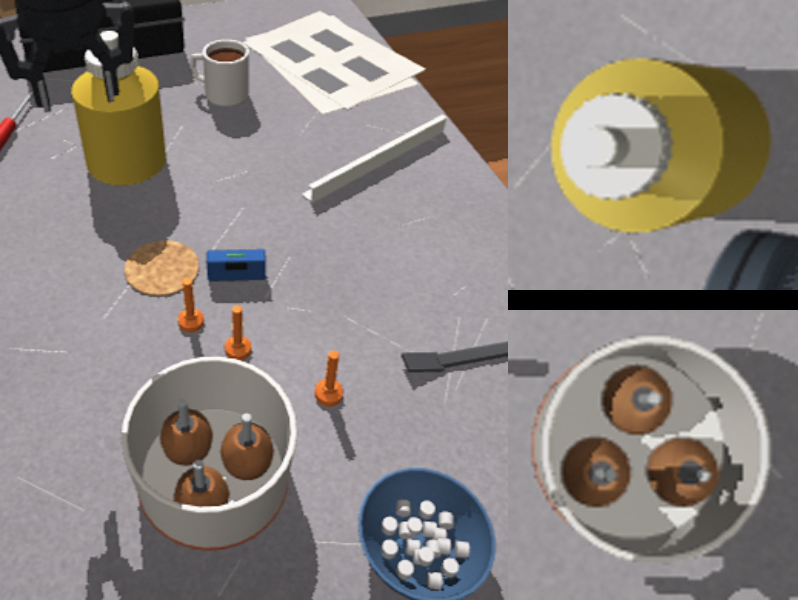

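The final picture shows the cap level on the jar, with its grip top at the same height as at the start (220,112). The three buns stand upright in the crock, and no levelling feet are left on the desk.

```bash
python3 -c "
from rig import ctrl
print(ctrl.job_done())"
```

```text
the job is handed in; nothing more can be done
None
```

The job is handed in: all three levelling feet are in the jar, the cap is back on and seated, and all three bun feet stand bolt-up in the crock, with the spirit level and bowl untouched (about 59 s used).

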